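Slide a clean spacer ring under the jig's spring latch with a flat lifter

ROBOT

A 6-joint arm with a two-finger parallel gripper is mounted at the origin on the work surface. World frame = base frame: x ahead of the robot, y to its left, z up, the work surface at z = 0. Lengths are in mm, angles in rad, forces in N, time in s.
With the tool pointing down it reaches from about 400 to 925 mm from the base axis. Payload 12.5 kg.
Tool frame: the origin (TCP) lies at the very end of the fingers, on their centre line; the grasp point (between the pads) lies 19 mm behind it; y points along the fingers, z is the direction in which the jaws open and shut, and the axes are right-handed (so a half turn about y gives the same grasp; the last joint's range is limited). The gripper opens to 95 mm and grips with 3 to 60 N. Pads are 20 mm wide; open, the fingers measure 119 mm over their backs; the gripper's body (75 mm by 180 mm) begins 59 mm behind the grasp point.
Start: joints at [1.14, 0.491, 1.559, -0, 1.092, -0.106], TCP at [199.433, 592.346, 214.661] pointing down, gripper open.
Joint ranges: [-3.1, 3.1], [-0.84, 2.19], [0.05, 2.79], [-1.13, 4.28], [0.06, 2.93], [-2.69, 2.69]. Speed limits (rad/s): [2.22, 2.22, 2.79, 3.14, 3.14, 3.14].

INTERFACE

Orientations are given as [roll, pitch, yaw] about the fixed x, y, z axes, in that order (R = Rz(yaw) Ry(pitch) Rx(roll)).
In Python, from cell import env, optics gives the robot as it stands.
- The arm moves only by the tool drive_tool, never from a script. Its argument "steps" is a list of rows, each an object with "slide": the shift along the tool's x, y, z in m, a list of three; "dr": the turn, a rotation vector about the tool's x, y, z in rad, a list of three; "fingers": the finger opening in m, from 0 to 0.0951. A call has 1 to 5 rows; each row is the pose to reach, as a shift and turn from the pose commanded when the call began, along the tool's axes at that moment; what a row does not reach only later rows make up. A row lasts 1/12 s, in which the tool goes at most 41.7 mm and 7.16 degrees, less where a joint would pass 70% of its speed; a pose out of reach is approached as far as the arm can. A call with a gripper value outside its range is refused whole. The fingers move at their own pace and stop on an object; the grip force is fixed at half the most. Time passes only in rows, so rows that repeat a pose let the fingers close. It gives the time, the measured TCP pose, the force and the opening at its end, in the units of the state.
- env.state(): the state, without advancing time (a new reading comes with each control period).
- optics.read_camera(name): name is "scene" or "top"; returns the picture (420x560x3 uint8, red, green, blue); there is no depth.
- optics.camera_model(name): a dict with "mtx" (3x3 intrinsics, pixels), "distortion" ([k1, k2, p1, p2, k3] as OpenCV has them; the pictures are not rectified), "R" (3x3) and "t" (3): a world point X has camera coordinates R X + t. Camera axes: x right, y down, z forward; pixel columns grow to the right and rows downward; lengths in mm; the calibration is good to about 2 mm. A picture is of the moment at which its call begins. camera_model takes no time and is no camera call.
- env.job_done(): hands the job in, once; it reports no verdict.
The state is a dict: "t": time; "joints": joint angles; "qvel": joint speeds; "tau": joint torques, N m; "eef_pos": TCP position; "tcp_rot": TCP orientation; "ft_force": force on the tool from outside, world axes, zero at the start; "moment": the same for the moment, N m; "opening": opening from 0.0 (shut) to 1.0 (fully open).
Only numpy, scipy, OpenCV 4.12 (cv2) and the standard library are available. Lean on these libraries where they do the work, as an engineer would, in place of code of your own. Each camera call takes 0.05 s, during which the arm holds its last target.

TASK

Take the red-handled lifter by its handle with the degreased brass ring lying on its blade, carry the ring level to the blue jig and feel for the jig's table with the blade; then, with the blade resting on the table, gently push the ring in until the spring latch rides up over it and drops into its hole. Draw the lifter out, leaving the ring flat on the table under the latch, and lay the lifter back in its place on the wooden rest. Do not touch the ring or the jig with the gripper, drop or tip the ring, force the jig, or disturb the other things on the bench.

Things in the scene. Friction and masses are not known exactly. Their poses are not given: they have to be found in the camera images.
- lifter_grip (a point): Lifter, a stiff 0.16 kg tool: grip point at the centre of its red handle's section, 20 mm above the blade's underside (all sizes in mm). x points along the tool to the blade tip, z up. Handle 24 wide (y), 24 high, from 57 behind to 43 ahead of this point; grip across y. A neck steps down to the flat steel blade, 2 thick, 44 wide, tip 143 ahead of this point. Lies level on its rest at the start.
- ring_mid (a point): Brass ring (flat spacer: 60 mm outside, 26 hole, 6 thick, about 0.1 kg): its centre, half-way up; z is its axis. At the start it lies loose on the blade just ahead of the heel lip, centre 113 to 119 ahead of the grip point, up to 3 off the blade's middle, its rim sticking out past the blade on both sides.
- rest_grip (a point): Where the lifter's grip point belongs on the wooden rest, 70 mm above the bench; x is the lifter's direction. Under the blade: a 78 x 50 block with black rubber top, 50 high, centred 112 ahead (+x) of this point. Under the handle's tail: a post 18 x 32, 58 high, 43 behind. Between them the rest is 12 high.
- jig_seat (a point): Bench point below the jig's seat, where the ring's centre stands when the ring is against the stop. x: direction in which the ring is pushed in, z up. Aluminium table 90 mm wide, 12 thick, from 80 before to 70 beyond the seat. Its top is 55 to 85 above the bench: the column's height differs each time, is not reported and must be felt. Two rails, 6 high, 68 apart, run from 20 before to 35 beyond.
- latch (a joint): Lift of the spring latch, m: 0 down, 0.012 highest; the ring riding on the blade lifts it about 0.005. Its spring presses 2.4 N when down, 3.2 N when lifted; pushing the ring under it takes 4 to 10 N in all, with the blade's own friction on the table, highest on the ramp, and drops suddenly when the latch falls into the hole.
- lifter: The same lifter; origin on the underside of the blade, 115 mm ahead of lifter_grip, axes the same. A heel lip stands 6 mm above the blade top across its width, its front face 34 behind this origin (81 ahead of the grip point): it pushes the ring from behind.
- ring: The same brass ring; origin at the centre of its underside.
- jig: The blue jig, foot 120 x 100 mm; origin and axes as jig_seat. Its table is sprung: it gives way from about 3 N and then 1 mm per 2.5 N, 4 mm at most, and comes up again. The latch and the stop move with the table. Bearing on the jig with more than 18 N harms it.
- rest: The fixed wooden rest; origin on the bench, 115 mm ahead of rest_grip, axes the same.
- spare_ring: Bystander: steel ring, 48 across, 8 high (mm).
- screw_jar: Bystander: amber jar with red cap, 52 across, 70 high (mm).
- driver: Bystander: screwdriver with yellow handle, lying flat.
- carton: Bystander: cardboard box 70 x 100 x 50 mm.
- mug: Bystander: blue mug, 76 across, 85 high (mm).
- glue: Bystander: white bottle with orange cap, 44 across, 110 high (mm).
- spanner: Bystander: steel spanner lying flat.
- offcut: Bystander: wooden offcut 90 x 40 x 30 mm.
- jig_mouth (a point): Bench point 55 mm before the seat (axes as jig_seat): about where the ring's centre should be when blade and ring are set down on the table, in front of the latch. The latch's ramp begins 13 before the seat, 11 above the table top.
- jig_latch (a point): Bench point below the latch's square far face, 8.5 mm beyond the seat. Latch foot: 10 wide, 8 long, hanging 3 above the table top; towards -x it rises as a 30 degree ramp. It drops into the hole when the ring's centre comes within about 4.5 of the seat; drawn back, the ring is held by the square face about 4.5 before the seat.
- jig_stop (a point): Bench point below the face of the stop, 30 mm beyond the seat: a blue post 34 wide, 16 thick. From its top an arm, 34 wide, comes back to the seat, 44 to 56 above the table top; the latch's stem and black knob stand up from the arm, to 90 above the table top.
Not all that is in view belongs to the job. Of the things that look like the ring, the middle-sized one is meant.

How it is judged:
By the outcome, as a careful person would: the job done as asked, in the order asked, and still so for the second after the job is handed in, with the robot touching nothing.
It also fails if it takes over 69 s, if anything falls off the work surface, if the arm or the gripper's body presses on something with over 40 N, if the wrist force passes 120 N, or if a joint passes its speed limit or range.

## Working session

There is one attempt and no reset: what is moved stays moved. The work goes in short steps, Python scripts to look and compute and a tool call to move; the robot and the scene stay as the last step left them, time stands still between calls to the robot, and variables do not carry over. Pictures are saved under pics/ and viewed, and the job is handed in when it is done.

Besides the shell and the picture viewer there is one more tool, called after "Emit:" as name(argument=value, ...), one argument or row to a line, values as JSON. drive_tool: Moves the arm, as the interface text tells. Its arguments: {"type":"object","properties":{"steps":{"type":"array","items":{"type":"object","properties":{"slide":{"type":"array","items":{"type":"number"}},"dr":{"type":"array","items":{"type":"number"}},"fingers":{"type":"number"}}}}},"required":["steps"]}

```bash
ls; mkdir -p pics
python3 - <<'E'
from cell import env, optics
import cv2
print(env.state())
for n in ("scene","top"):
    im=optics.read_camera(n); cv2.imwrite(f"pics/{n}0.png",im[:,:,::-1]); m=optics.camera_model(n); print(n,m)
E
```

```text
pics
{'t': 0.0, 'joints': array([ 1.14040868e+00,  4.91575700e-01,  1.55946776e+00, -1.21118503e-05,
        1.09167934e+00, -1.05604462e-01]), 'qvel': array([ 0.00079533,  0.00112846,  0.00181592, -0.00064508,  0.00118746,
        0.00099064]), 'tau': array([-2.26421807e-04, -6.12648654e+01, -2.58170253e+01,  6.92535401e-02,
        4.82962397e-02, -4.84209102e-05]), 'eef_pos': array([199.31958364, 592.10411093, 214.04541315]), 'tcp_rot': array([-1.57192131e+00,  1.08444532e-04, -3.24777655e-01]), 'ft_force': array([0.53471417, 0.2762829 , 0.31196895]), 'moment': array([-0.04640346,  0.04194721,  0.00955172]), 'opening': 0.999239916270933}
scene {'mtx': array([[523.84800039,   0.        , 281.32048385],
       [  0.        , 523.84800039, 201.46666937],
       [  0.        ,   0.        ,   1.        ]]), 'distortion': array([0.02669869, 0.        , 0.        , 0.        , 0.        ]), 'R': array([[ 0.00804803,  0.99984056,  0.01593982],
       [ 0.64481258,  0.00699459, -0.76430871],
       [-0.76429835,  0.01642937, -0.64465348]]), 't': array([ -19.38281835, -317.69140411, 2072.63492224])}
top {'mtx': array([[386.42797959,   0.        , 281.01317408],
       [  0.        , 386.42797959, 208.77300907],
       [  0.        ,   0.        ,   1.        ]]), 'distortion': array([0.02944733, 0.        , 0.        , 0.        , 0.        ]), 'R': array([[-0.00969176, -0.9999404 ,  0.00502706],
       [-0.97746754,  0.00841358, -0.21091802],
       [ 0.21086316, -0.00695795, -0.97749083]]), 't': array([ 11.59528322, 586.16900323, 954.95825711])}
```

View pics/scene0.png

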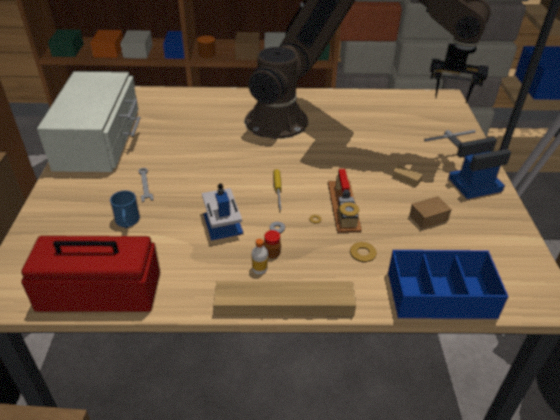

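View pics/top0.png

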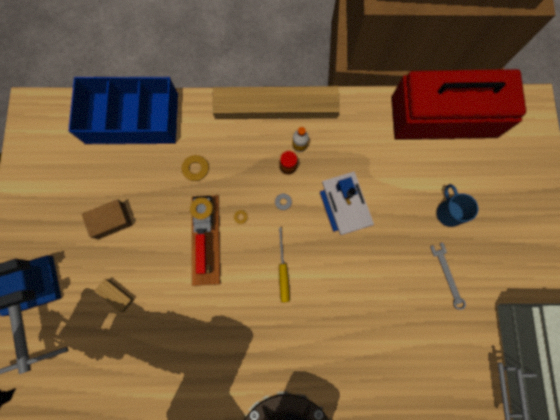

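The top view shows the lifter and rest at about (203,240) with its blade pointing up (+x). The jig is at about (345,203). I'll enlarge both.

Run:
```python
import cv2
a=cv2.imread("pics/top0.png");b=cv2.imread("pics/scene0.png")
def crop(im,x,y,w,h,s,n):
    cv2.imwrite(n,cv2.resize(im[y:y+h,x:x+w],None,fx=s,fy=s,interpolation=cv2.INTER_CUBIC))
crop(a,170,185,75,105,5.7,"pics/c_lt.png")
crop(a,305,160,80,80,7,"pics/c_jt.png")
crop(b,310,155,70,90,6.5,"pics/c_ls.png")
crop(b,190,170,70,80,7,"pics/c_js.png")
```

```text
(no output)
```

View pics/c_lt.png

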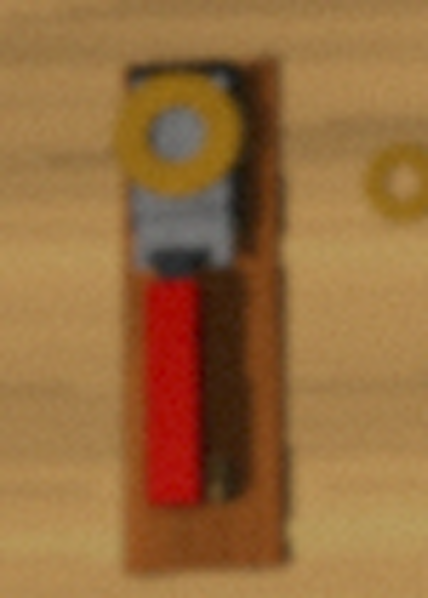

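View pics/c_jt.png

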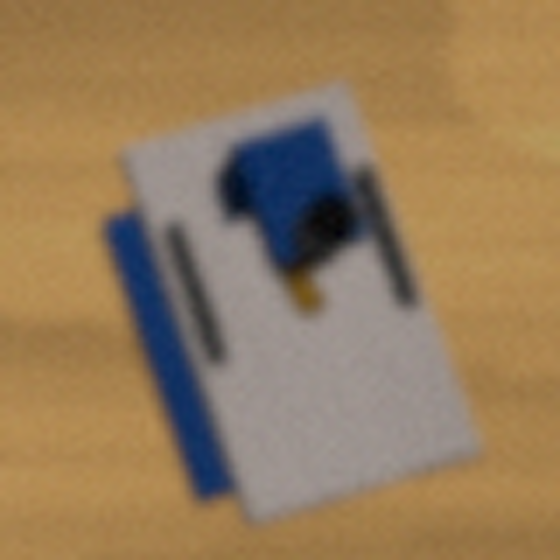

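View pics/c_ls.png

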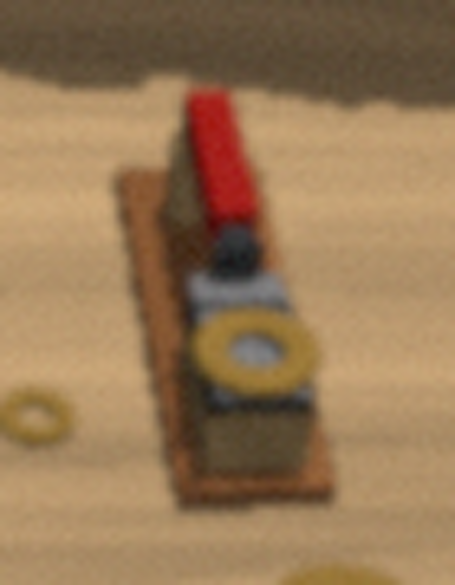

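View pics/c_js.png

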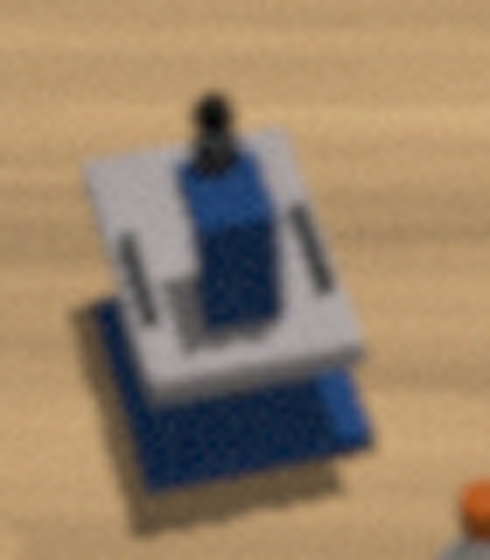

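```bash
cat > h.py <<'E'
import numpy as np, cv2
from scipy.optimize import least_squares
from cell import env, optics
CM={n:optics.camera_model(n) for n in("scene","top")}
def proj(n,X):
    m=CM[n]; return cv2.projectPoints(np.atleast_2d(np.array(X,float)),cv2.Rodrigues(m["R"])[0],m["t"],m["mtx"],m["distortion"])[0].reshape(-1,2)
def back(n,uv,z):
    m=CM[n]; p=cv2.undistortPoints(np.array(uv,float).reshape(-1,1,2),m["mtx"],m["distortion"]).reshape(-1,2)
    C=-m["R"].T@m["t"]; d=np.c_[p,np.ones(len(p))]@m["R"]
    return C+d*((z-C[2])/d[:,2])[:,None]
def uc(c,off,s): return (np.array(c,float)+.5)/s-.5+np.array(off)
def Rz(a): return np.array([[np.cos(a),-np.sin(a)],[np.sin(a),np.cos(a)]])
E
python3 - <<'E'
from h import *
LT=lambda c:uc(c,(170,185),5.7); LS=lambda c:uc(c,(310,155),6.5)
JT=lambda c:uc(c,(305,160),7); JS=lambda c:uc(c,(190,170),7)
print("handle top",back("top",LT([(147,280),(197,280),(149,503),(198,503)]),82).round(1))
print("handle scene",back("scene",LS([(188,92),(232,92),(210,225),(255,222)]),82).round(1))
print("ring",back("top",LT([(180.5,133.5),(178,133)]),58).round(1),back("scene",LS([(255,348)]),57).round(1))
print("ring ext",back("top",LT([(118,133),(243,133),(180,72),(180,195)]),57).round(1))
print("base",back("top",LT([(128,60),(280,57),(123,570),(288,567)]),12).round(1))
print("base sc",back("scene",LS([(180,497),(332,490),(118,175)]),12).round(1))
print("block sc",back("scene",LS([(200,408),(313,405)]),50).round(1))
print("block top",back("top",LT([(130,68),(240,66)]),50).round(1))
# jig
P=np.array([(70,45),(70,-45),(-80,-45),(-80,45)],float)
ut=JT([(123,155),(347,85),(482,450),(255,522)])
us=JS([(157,390),(360,347),(283,128),(85,160)])
# in scene: near camera = +x ; image right = +y
us=JS([(360,347),(157,390),(85,160),(283,128)])
def f(p,which="both"):
    X=np.c_[P@Rz(p[2]).T+p[:2],np.full(4,p[3])]
    r=[]
    if which!="scene": r.append((proj("top",X)-ut).ravel())
    if which!="top": r.append((proj("scene",X)-us).ravel())
    return np.concatenate(r)
for w in("both","top","scene"):
    s=least_squares(f,[500,-80,.2,70],args=(w,)); print(w,s.x.round(3),s.fun.round(2))
# grid check with knob:
E
```

```text
handle top [[519.1 224.4  82. ]
 [518.9 202.2  82. ]
 [421.1 219.8  82. ]
 [420.8 198.5  82. ]]
handle scene [[423.1 200.2  82. ]
 [422.8 222.2  82. ]
 [528.9 200.9  82. ]
 [526.4 222.6  82. ]]
ring [[591.1 216.7  58. ]
 [591.3 217.9  58. ]] [[589.1 218.4  57. ]]
ring ext [[591.8 245.8  57. ]
 [591.3 188.   57. ]
 [620.7 218.1  57. ]
 [562.3 216.2  57. ]]
base [[638.1 252.8  12. ]
 [639.  178.9  12. ]
 [394.1 245.4  12. ]
 [394.6 169.1  12. ]]
base sc [[642.9 182.4  12. ]
 [637.5 253.5  12. ]
 [401.  172.   12. ]]
block sc [[623.5 190.1  50. ]
 [620.9 242.5  50. ]]
block top [[624.5 243.   50. ]
 [625.1 191.6  50. ]]
both [ 6.04287e+02 -1.65861e+02  2.96000e-01  7.22900e+01] [-0.36 -0.59 -0.33 -0.37  0.09  0.49 -0.39  0.57  0.61 -0.22 -0.97 -0.39
 -0.58  0.64 -0.19  0.07]
top [ 6.07793e+02 -1.69267e+02  2.99000e-01  5.72700e+01] [ 0.2  -0.22 -0.27  0.06  0.    0.07  0.06  0.08]
scene [ 5.97133e+02 -1.65951e+02  2.92000e-01  6.61670e+01] [ 0.69 -0.24 -0.73 -0.54 -0.09  0.65  0.15  0.19]
```

Run:
```python
from h import *
P=np.array([(70,45),(70,-45),(-80,-45),(-80,45)],float)
import cv2
out={}
for n,(x0,y0,w,h) in {"top":(315,165,65,75),"scene":(195,180,55,55)}.items():
    im=cv2.imread(f"pics/{n}0.png")[y0:y0+h,x0:x0+w]; im=cv2.resize(im,None,fx=8,fy=8,interpolation=cv2.INTER_CUBIC)
    hsv=cv2.cvtColor(im,cv2.COLOR_BGR2HSV); m=((hsv[:,:,1]<75)&(hsv[:,:,2]>110)).astype(np.uint8)
    cs,_=cv2.findContours(m,0,2); c=max(cs,key=cv2.contourArea); hull=cv2.convexHull(c)
    q=cv2.approxPolyDP(hull,14,True).reshape(-1,2); print(n,len(q),cv2.contourArea(hull)); print(uc(q,(x0,y0),8).round(2))
    cv2.drawContours(im,[hull],-1,(0,255,0),1); cv2.imwrite(f"pics/m_{n}.png",im)
```

```text
top 6 137204.5
[[353.19 171.44]
 [372.94 223.56]
 [341.31 234.06]
 [337.31 230.31]
 [319.31 191.81]
 [323.06 180.44]]
scene 6 86510.5
[[201.69 192.31]
 [230.81 188.56]
 [241.56 217.31]
 [241.44 234.44]
 [210.94 223.94]
 [203.19 212.69]]
```

View pics/m_top.png

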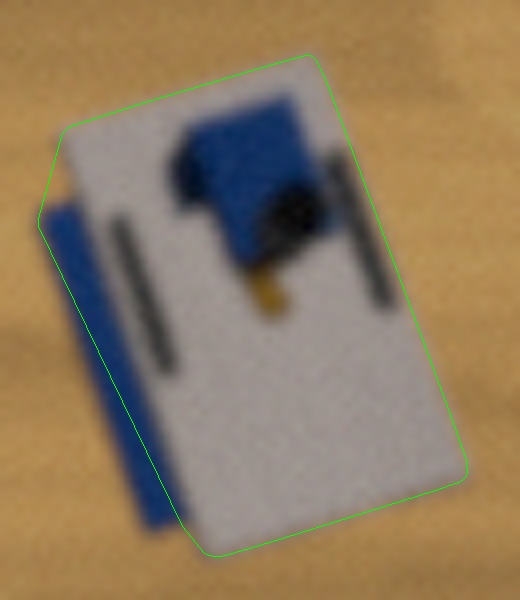

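View pics/m_scene.png

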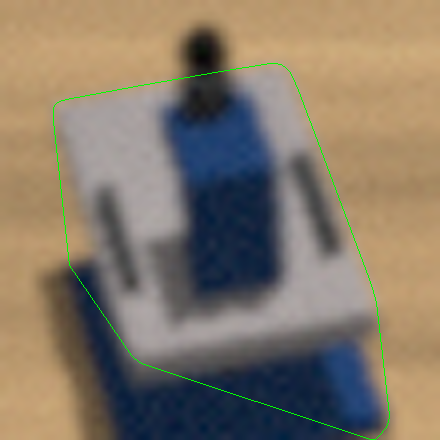

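```bash
cat > jig.py <<'E'
from h import *
T=lambda c:uc(c,(315,165),8); S=lambda c:uc(c,(195,180),8)
P=np.array([(70,45,0),(70,-45,0),(-80,-45,0),(-80,45,0),(35,36,6),(-20,36,6),(35,-36,6),(-20,-36,6)],float)
ut=T([(62,130),(316,56),(470,476),(208,557),(120,218),(168,375),(337,158),(387,305)])
us=S([(376,306),(135,358),(53,102),(283,62),(332,250),(300,160),(130,288),(105,192)])
def f(p,w):
    X=np.c_[P[:,:2]@Rz(p[2]).T+p[:2],P[:,2]+p[3]]
    r=[]
    if w!="scene": r.append((proj("top",X+[*p[4:6],0])-ut).ravel())
    if w!="top": r.append((proj("scene",X)-us).ravel())
    r.append(np.array(p[4:6])/3)
    return np.concatenate(r)
for w in("both","top","scene"):
    s=least_squares(f,[600,-166,.29,70,0,0],args=(w,)); print(w,s.x.round(3)); print(s.fun[:-2].reshape(-1,2).round(2).tolist())
for h in (62,66,70,74):
    g=lambda q:f([q[0],q[1],q[2],h,0,0],"top"); s=least_squares(g,[600,-166,.29]); print(h,s.x.round(3),s.cost)
E
python3 jig.py
```

```text
both [ 6.0437e+02 -1.6554e+02  2.9000e-01  7.2751e+01  1.0400e-01 -4.8200e-01]
[[-0.32, 0.04], [0.04, -0.28], [0.15, 0.36], [-0.1, 0.38], [0.17, -0.26], [0.98, -0.21], [-0.95, -0.57], [-0.13, 0.56], [0.02, 1.11], [-0.49, 0.44], [0.19, 0.57], [0.16, 0.55], [-0.36, -0.51], [-0.56, -0.79], [0.69, -0.76], [0.19, -0.53]]
top [ 6.05688e+02 -1.67000e+02  2.86000e-01  6.76430e+01  0.00000e+00
 -0.00000e+00]
[[-0.12, 0.07], [0.12, -0.11], [-0.04, 0.31], [-0.16, 0.17], [0.3, -0.27], [1.02, -0.31], [-0.93, -0.46], [-0.21, 0.59]]
scene [ 6.09326e+02 -1.64856e+02  2.95000e-01  7.70550e+01  0.00000e+00
  0.00000e+00]
[[0.22, 1.08], [-0.39, 0.54], [0.01, 0.57], [0.07, 0.44], [-0.24, -0.55], [-0.55, -0.86], [0.74, -0.71], [0.13, -0.51]]
62 [ 6.07017e+02 -1.68032e+02  2.87000e-01] 1.5674728466431034
66 [ 6.06075e+02 -1.67301e+02  2.86000e-01] 1.4852872015143623
70 [ 6.05133e+02 -1.66570e+02  2.86000e-01] 1.4935304176167223
74 [ 6.04192e+02 -1.65839e+02  2.86000e-01] 1.5944307021800799
```

```bash
cat >> h.py <<'E'
from scipy.spatial.transform import Rotation as Ro
def cur():
    s=env.state(); return s,np.array(s["eef_pos"]),Ro.from_euler("xyz",s["tcp_rot"])
def to(p,yaw,pitch=0,roll=-np.pi/2):
    s,c,R=cur(); T=Ro.from_euler("xyz",[roll,pitch,yaw])
    print("t",round(s["t"],2),"pos",c.round(2),"rot",np.round(s["tcp_rot"],4),"F",np.round(s["ft_force"],2),"op",round(s["opening"],3))
    print("slide m",(R.inv().apply(np.array(p,float)-c)/1000).round(4),"dr",(R.inv()*T).as_rotvec().round(4))
E
python3 -c "
from h import *
to([477,211.5,140],0.04)"
```

```text
t 0.1 pos [199.33 592.13 214.12] rot [-1.5718e+00  1.0000e-04 -3.2480e-01] F [-0.77 -0.69 -0.1 ] op 1.001
slide m [ 0.3846  0.0743 -0.2721] dr [ 9.000e-04 -3.648e-01 -3.000e-04]
```

Emit:
drive_tool(
  steps=[
    {"slide":[0.026,0,-0.018],"dr":[0,-0.05,0]},
    {"slide":[0.057,0,-0.04],"dr":[0,-0.1,0]},
    {"slide":[0.088,0,-0.062],"dr":[0,-0.15,0]},
    {"slide":[0.119,0,-0.084],"dr":[0,-0.2,0]},
    {"slide":[0.15,0,-0.106],"dr":[0,-0.25,0]},
  ],
)

```text
invalid input
```

```bash
python3 -c "
from h import *
to([477,211.5,140],0.04)"
```

```text
t 0.1 pos [199.33 592.13 214.12] rot [-1.5718e+00  1.0000e-04 -3.2480e-01] F [-0.77 -0.69 -0.1 ] op 1.001
slide m [ 0.3846  0.0743 -0.2721] dr [ 9.000e-04 -3.648e-01 -3.000e-04]
```

Every row probably needs all three keys, so I'll add "fingers".

Emit:
drive_tool(
  steps=[
    {"slide":[0.026,0,-0.018],"dr":[0,-0.05,0],"fingers":0.095},
    {"slide":[0.057,0,-0.04],"dr":[0,-0.1,0],"fingers":0.095},
    {"slide":[0.088,0,-0.062],"dr":[0,-0.15,0],"fingers":0.095},
    {"slide":[0.119,0,-0.084],"dr":[0,-0.2,0],"fingers":0.095},
    {"slide":[0.15,0,-0.106],"dr":[0,-0.25,0],"fingers":0.095},
  ],
)

```text
t: 0.52
eef_pos: [308.3, 442.4, 214.4]
tcp_rot: [-1.571, 0.0, -0.072]
ft_force: [0.7, 0.7, -0.3]
opening: 0.997
```

```bash
python3 -c "
from h import *
to([477,211.5,140],0.04)"
```

```text
t 0.52 pos [308.27 442.44 214.4 ] rot [-1.5712e+00  3.0000e-04 -7.1800e-02] F [ 0.68  0.68 -0.32] op 0.997
slide m [ 0.1849  0.0744 -0.2182] dr [ 0.0004 -0.1118 -0.0003]
```

Emit:
drive_tool(
  steps=[
    {"slide":[0.027,0.003,-0.032],"dr":[0,-0.03,0],"fingers":0.095},
    {"slide":[0.054,0.008,-0.064],"dr":[0,-0.06,0],"fingers":0.095},
    {"slide":[0.081,0.015,-0.096],"dr":[0,-0.09,0],"fingers":0.095},
    {"slide":[0.108,0.025,-0.128],"dr":[0,-0.112,0],"fingers":0.095},
    {"slide":[0.135,0.035,-0.16],"dr":[0,-0.112,0],"fingers":0.095},
  ],
)

```text
t: 0.93
eef_pos: [428.7, 276.0, 180.4]
tcp_rot: [-1.571, -0.0, 0.039]
ft_force: [0.4, 0.6, -0.8]
opening: 0.996
```

```bash
python3 -c "
from h import *
to([477,211.5,140],0.04)"
```

```text
t 0.93 pos [428.73 276.04 180.41] rot [-1.5705e+00 -4.0000e-04  3.8800e-02] F [ 0.4   0.55 -0.83] op 0.996
slide m [ 0.0457  0.0404 -0.0664] dr [-0.0003 -0.0012  0.0004]
```

Emit:
drive_tool(
  steps=[
    {"slide":[0.018,0.008,-0.027],"dr":[0,0,0],"fingers":0.095},
    {"slide":[0.034,0.018,-0.05],"dr":[0,0,0],"fingers":0.095},
    {"slide":[0.0455,0.035,-0.0665],"dr":[0,0,0],"fingers":0.095},
    {"slide":[0.0455,0.05,-0.0665],"dr":[0,0,0],"fingers":0.07},
    {"slide":[0.0455,0.06,-0.0665],"dr":[0,0,0],"fingers":0.07},
  ],
)

```text
t: 1.35
eef_pos: [476.0, 211.9, 119.1]
tcp_rot: [-1.571, 0.002, 0.035]
ft_force: [-0.5, -0.1, 1.0]
opening: 0.91
```

```bash
python3 -c "
from h import *
for n,b in (('top',(170,180,80,110)),('scene',(300,140,90,110))):
    im=optics.read_camera(n)[:,:,::-1]; cv2.imwrite(f'pics/{n}1.png',im)
    x,y,w,h=b; cv2.imwrite(f'pics/c1{n}.png',cv2.resize(im[y:y+h,x:x+w],None,fx=5.4,fy=5.4,interpolation=cv2.INTER_CUBIC))
to([477,211.5,53],0.04)"
```

```text
t 1.45 pos [475.03 212.86 119.2 ] rot [-1.5715  0.003   0.037 ] F [-0.49  0.51 -0.1 ] op 0.826
slide m [ 0.0021  0.0662 -0.0014] dr [ 0.0007 -0.003  -0.003 ]
```

View pics/c1top.png

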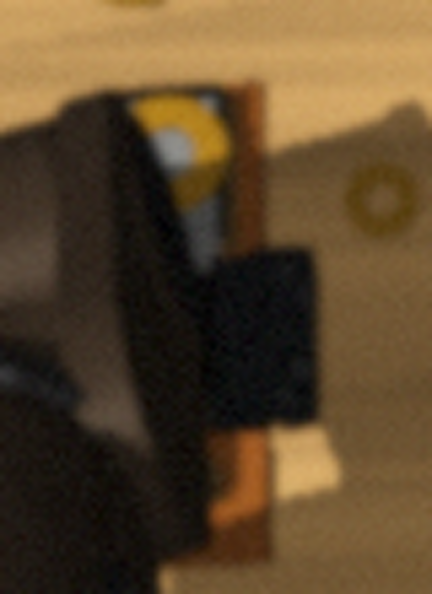

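View pics/c1scene.png

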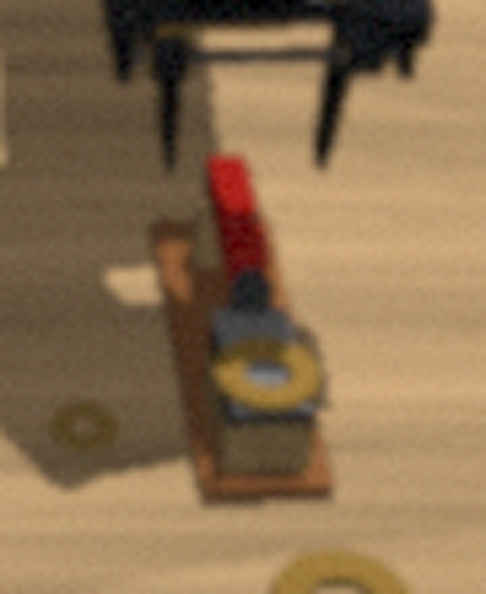

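```bash
python3 -c "
from h import *
s,c,R=cur()
tips=[c+R.apply([0,0,d]) for d in (-40,40)]
print((proj('scene',tips+[c,[477,211.5,82],[420,209.3,82]])-[300,140])*5.4)"
```

```text
[[174.79178002 158.17247584]
 [312.36122753 156.243153  ]
 [243.63599944 157.20964963]
 [235.63758836 210.25342825]
 [222.6223325  152.22826247]]
```

Run:
```python
from h import *
for n,(x0,y0,w,h) in {"top":(185,225,30,50),"scene":(330,160,30,35)}.items():
    im=cv2.imread(f"pics/{n}0.png")[y0:y0+h,x0:x0+w].astype(float)
    red=np.clip(im[:,:,2]-np.maximum(im[:,:,1],im[:,:,0])-40,0,None)
    for y in range(h):
        r=red[y]
        if r.sum()>250:
            u=(r*np.arange(w)).sum()/r.sum()+x0
            p=back(n,[(u,y+y0)],82)[0]; print(n,y+y0,round(u,2),p[:2].round(1),int(r.sum()))
```

```text
top 234 199.01 [518.3 215.2] 572
top 235 199.42 [515.7 214.1] 911
top 236 199.31 [513.2 214.3] 1028
top 237 199.35 [510.6 214.1] 1055
top 238 199.34 [508.1 214. ] 1057
top 239 199.45 [505.5 213.6] 1058
top 240 199.4 [503.  213.7] 1067
top 241 199.46 [500.4 213.4] 1065
top 242 199.43 [497.9 213.4] 1059
top 243 199.33 [495.4 213.6] 1055
top 244 199.27 [492.8 213.7] 1062
top 245 199.43 [490.3 213.2] 1074
top 246 199.31 [487.8 213.4] 1073
top 247 199.42 [485.2 213. ] 1076
top 248 199.45 [482.7 212.8] 1096
top 249 199.34 [480.2 213. ] 1096
top 250 199.31 [477.7 213. ] 1114
top 251 199.22 [475.2 213.1] 1099
top 252 199.24 [472.7 213. ] 1097
top 253 199.26 [470.1 212.8] 1103
top 254 199.22 [467.6 212.9] 1095
top 255 199.29 [465.1 212.6] 1089
top 256 199.29 [462.6 212.5] 1080
top 257 199.34 [460.1 212.3] 1084
top 258 199.23 [457.6 212.5] 1095
top 259 199.31 [455.2 212.2] 1091
top 260 199.31 [452.7 212.1] 1094
top 261 199.36 [450.2 211.9] 1110
top 262 199.33 [447.7 211.9] 1098
top 263 199.33 [445.2 211.8] 1080
top 264 199.42 [442.7 211.4] 1088
top 265 199.46 [440.3 211.3] 1098
top 266 199.43 
[... 284 characters left out ...]
97
scene 169 341.74 [424.4 210.5] 345
scene 170 341.74 [429.8 210. ] 540
scene 171 341.93 [435.2 210.1] 592
scene 172 342.15 [440.5 210.3] 615
scene 173 342.38 [445.9 210.5] 613
scene 174 342.52 [451.2 210.5] 624
scene 175 342.74 [456.5 210.7] 622
scene 176 342.95 [461.7 210.8] 632
scene 177 343.21 [466.9 211.1] 628
scene 178 343.44 [472.2 211.4] 632
scene 179 343.67 [477.3 211.6] 640
scene 180 343.94 [482.5 211.9] 671
scene 181 344.1 [487.6 211.9] 687
scene 182 343.95 [492.7 210.9] 708
scene 183 344.18 [497.8 211.2] 719
scene 184 344.37 [502.9 211.2] 739
scene 185 344.65 [507.9 211.6] 723
scene 186 344.93 [512.9 212. ] 687
scene 187 344.97 [517.9 211.6] 566
scene 188 344.6 [522.9 209.9] 364
```

Emit:
drive_tool(
  steps=[
    {"slide":[0.001,0.016,-0.001],"dr":[0,0,0],"fingers":0.07},
    {"slide":[0.002,0.035,-0.001],"dr":[0,0,0],"fingers":0.07},
    {"slide":[0.002,0.054,-0.001],"dr":[0,0,0],"fingers":0.07},
    {"slide":[0.002,0.065,-0.001],"dr":[0,0,0],"fingers":0.06},
    {"slide":[0.002,0.067,-0.001],"dr":[0,0,0],"fingers":0.05},
  ],
)

```text
t: 1.87
eef_pos: [477.1, 212.7, 52.7]
tcp_rot: [-1.571, 0.002, 0.038]
ft_force: [0.1, -0.7, -0.8]
opening: 0.646
```

Emit:
drive_tool(
  steps=[
    {"slide":[0,0,0],"dr":[0,0,0],"fingers":0.04},
    {"slide":[0,0,0],"dr":[0,0,0],"fingers":0.034},
    {"slide":[0,0,0],"dr":[0,0,0],"fingers":0.03},
  ],
)

```text
t: 2.12
eef_pos: [478.3, 212.6, 54.7]
tcp_rot: [-1.57, -0.002, 0.038]
ft_force: [-0.1, -0.6, -0.4]
opening: 0.44
```

```bash
python3 -c "
from h import *
to([477,212,52],0.037)"
```

```text
t 2.12 pos [478.3  212.57  54.73] rot [-1.5703 -0.0016  0.0377] F [-0.05 -0.62 -0.36] op 0.44
slide m [-0.0013  0.0027 -0.0005] dr [-0.0005  0.0007  0.0016]
```

Emit:
drive_tool(
  steps=[
    {"slide":[0,0,0.0],"dr":[0,0,0],"fingers":0.03},
    {"slide":[0,0,0],"dr":[0,0,0],"fingers":0.028},
    {"slide":[0,0,0],"dr":[0,0,0],"fingers":0.026},
  ],
)

```text
t: 2.37
eef_pos: [478.1, 212.2, 54.1]
tcp_rot: [-1.571, -0.001, 0.037]
ft_force: [0.1, 0.7, 1.2]
opening: 0.288
```

```bash
python3 -c "
from h import *
to([477,212,52],0.037)"
```

```text
t 2.37 pos [478.11 212.19  54.1 ] rot [-1.5705e+00 -8.0000e-04  3.7200e-02] F [0.06 0.68 1.17] op 0.288
slide m [-0.0011  0.0021 -0.0002] dr [-0.0003  0.0002  0.0008]
```

Emit:
drive_tool(
  steps=[
    {"slide":[0,0.001,0.0],"dr":[0,0,0],"fingers":0.024},
    {"slide":[0,0.001,0],"dr":[0,0,0],"fingers":0.022},
    {"slide":[0,0.001,0],"dr":[0,0,0],"fingers":0.018},
    {"slide":[0,0.001,0],"dr":[0,0,0],"fingers":0.012},
    {"slide":[0,0.001,0],"dr":[0,0,0],"fingers":0.012},
  ],
)

```text
t: 2.78
eef_pos: [478.2, 212.3, 52.8]
tcp_rot: [-1.571, -0.001, 0.037]
ft_force: [-0.3, 3.0, 4.8]
opening: 0.252
```

```bash
python3 -c "
from h import *
to([477,212,52],0.037); print(env.state()['moment'])"
```

```text
t 2.78 pos [478.17 212.27  52.85] rot [-1.5705e+00 -6.0000e-04  3.7400e-02] F [-0.28  3.    4.84] op 0.252
slide m [-0.0012  0.0008 -0.0002] dr [-0.0003  0.0004  0.0006]
[ 0.47932366 -0.03509863  0.23690841]
```

Emit:
drive_tool(
  steps=[
    {"slide":[0,-0.001,0.0],"dr":[0,0,0],"fingers":0.012},
    {"slide":[0,-0.003,0],"dr":[0,0,0],"fingers":0.012},
    {"slide":[0,-0.006,0],"dr":[0,0,0],"fingers":0.012},
    {"slide":[0,-0.01,0],"dr":[0,0,0],"fingers":0.012},
    {"slide":[0,-0.014,0],"dr":[0,0,0],"fingers":0.012},
  ],
)

```text
t: 3.2
eef_pos: [477.7, 212.0, 66.8]
tcp_rot: [-1.571, 0.001, 0.037]
ft_force: [0.3, -0.6, -2.6]
opening: 0.253
```

Emit:
drive_tool(
  steps=[
    {"slide":[0,-0.004,0.0],"dr":[0,0,0],"fingers":0.012},
    {"slide":[0,-0.008,0],"dr":[0,0,0],"fingers":0.012},
    {"slide":[0,-0.012,0],"dr":[0,0,0],"fingers":0.012},
    {"slide":[0,-0.015,0],"dr":[0,0,0],"fingers":0.012},
    {"slide":[0,-0.016,0],"dr":[0,0,0],"fingers":0.012},
  ],
)

```text
t: 3.62
eef_pos: [478.1, 212.2, 83.3]
tcp_rot: [-1.571, -0.001, 0.037]
ft_force: [0.7, 0.7, -2.6]
opening: 0.251
```

```bash
python3 -c "
from h import *
for n,b in (('top',(170,180,80,110)),('scene',(300,140,90,110))):
    im=optics.read_camera(n)[:,:,::-1]; cv2.imwrite(f'pics/{n}2.png',im)
    x,y,w,h=b; cv2.imwrite(f'pics/c2{n}.png',cv2.resize(im[y:y+h,x:x+w],None,fx=5.4,fy=5.4,interpolation=cv2.INTER_CUBIC))
to([477,212,82],0.037); print(env.state()['moment'])"
```

```text
t 3.72 pos [478.03 212.16  82.9 ] rot [-1.5706e+00 -5.0000e-04  3.7200e-02] F [-0.07  0.2  -3.84] op 0.253
slide m [-0.001   0.0009 -0.0001] dr [-0.0002  0.0002  0.0005]
[0.00983886 0.17232563 0.02623999]
```

View pics/c2scene.png

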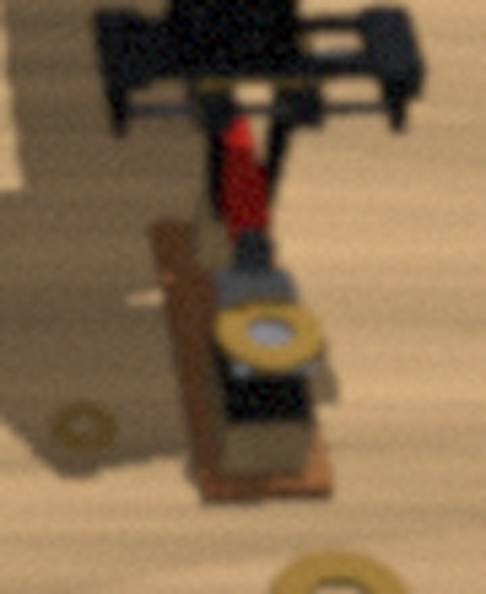

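Emit:
drive_tool(
  steps=[
    {"slide":[0,-0.005,0.0],"dr":[0,0,0],"fingers":0.012},
    {"slide":[0,-0.012,-0.001],"dr":[0,0,0],"fingers":0.012},
    {"slide":[0,-0.02,-0.004],"dr":[0,0,0],"fingers":0.012},
    {"slide":[-0.001,-0.028,-0.009],"dr":[0,0,0],"fingers":0.012},
    {"slide":[-0.003,-0.035,-0.017],"dr":[0,0,0],"fingers":0.012},
  ],
)

```text
t: 4.13
eef_pos: [475.7, 194.8, 118.8]
tcp_rot: [-1.57, -0.001, 0.038]
ft_force: [0.4, 0.2, -2.3]
opening: 0.25
```

Emit:
drive_tool(
  steps=[
    {"slide":[-0.002,-0.004,-0.01],"dr":[0,0,0],"fingers":0.012},
    {"slide":[-0.004,-0.007,-0.022],"dr":[0,0,0],"fingers":0.012},
    {"slide":[-0.006,-0.008,-0.035],"dr":[0,0,0],"fingers":0.012},
    {"slide":[-0.008,-0.008,-0.048],"dr":[0,0,0],"fingers":0.012},
    {"slide":[-0.01,-0.008,-0.062],"dr":[0,0,0],"fingers":0.012},
  ],
)

```text
t: 4.55
eef_pos: [467.4, 131.2, 125.8]
tcp_rot: [-1.571, 0.0, 0.037]
ft_force: [-0.2, -0.2, -3.1]
opening: 0.251
```

Emit:
drive_tool(
  steps=[
    {"slide":[-0.002,0,-0.014],"dr":[0,0.005,0],"fingers":0.012},
    {"slide":[-0.004,0,-0.028],"dr":[0,-0.005,0],"fingers":0.012},
    {"slide":[-0.006,0,-0.042],"dr":[0,-0.015,0],"fingers":0.012},
    {"slide":[-0.008,0,-0.056],"dr":[0,-0.025,0],"fingers":0.012},
    {"slide":[-0.01,0,-0.07],"dr":[0,-0.035,0],"fingers":0.012},
  ],
)

```text
t: 4.97
eef_pos: [459.9, 60.8, 125.7]
tcp_rot: [-1.571, 0.0, 0.072]
ft_force: [0.5, 0.9, -2.8]
opening: 0.251
```

```bash
python3 -c "
from h import *
to([418.2,-222.1,125],0.29); print(env.state()['moment'])
im=optics.read_camera('scene')[:,:,::-1]; cv2.imwrite(f'pics/s3.png',cv2.resize(im[140:280,180:400],None,fx=3.5,fy=3.5,interpolation=cv2.INTER_CUBIC))"
```

```text
t 4.97 pos [459.88  60.75 125.73] rot [-1.5708e+00  2.0000e-04  7.2100e-02] F [ 0.46  0.9  -2.78] op 0.251
slide m [-0.062   0.0007 -0.2791] dr [-0.000e+00 -2.179e-01 -2.000e-04]
[-0.02060994  0.2291222  -0.02839041]
```

View pics/s3.png

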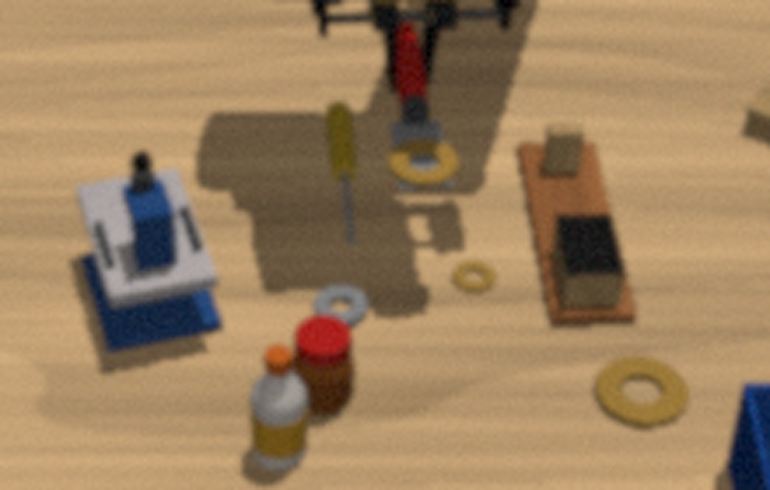

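Emit:
drive_tool(
  steps=[
    {"slide":[-0.001,0,-0.005],"dr":[0,-0.004,0],"fingers":0.012},
    {"slide":[-0.003,0,-0.014],"dr":[0,-0.012,0],"fingers":0.012},
    {"slide":[-0.006,0,-0.027],"dr":[0,-0.021,0],"fingers":0.012},
    {"slide":[-0.009,0,-0.04],"dr":[0,-0.03,0],"fingers":0.012},
    {"slide":[-0.012,0,-0.054],"dr":[0,-0.04,0],"fingers":0.012},
  ],
)

```text
t: 5.43
eef_pos: [452.0, 7.1, 125.7]
tcp_rot: [-1.571, 0.0, 0.113]
ft_force: [-0.7, -0.1, -2.7]
opening: 0.247
```

Emit:
drive_tool(
  steps=[
    {"slide":[-0.004,0,-0.014],"dr":[0,-0.01,0],"fingers":0.012},
    {"slide":[-0.008,0,-0.028],"dr":[0,-0.02,0],"fingers":0.012},
    {"slide":[-0.012,0,-0.042],"dr":[0,-0.03,0],"fingers":0.012},
    {"slide":[-0.016,0,-0.056],"dr":[0,-0.04,0],"fingers":0.012},
    {"slide":[-0.019,0,-0.07],"dr":[0,-0.05,0],"fingers":0.012},
  ],
)

```text
t: 5.85
eef_pos: [440.9, -64.8, 125.7]
tcp_rot: [-1.571, 0.0, 0.163]
ft_force: [1.8, -0.6, -3.0]
opening: 0.253
```

Emit:
drive_tool(
  steps=[
    {"slide":[-0.004,0,-0.014],"dr":[0,-0.01,0],"fingers":0.012},
    {"slide":[-0.008,0,-0.028],"dr":[0,-0.02,0],"fingers":0.012},
    {"slide":[-0.012,0,-0.042],"dr":[0,-0.03,0],"fingers":0.012},
    {"slide":[-0.016,0,-0.056],"dr":[0,-0.04,0],"fingers":0.012},
    {"slide":[-0.02,0,-0.07],"dr":[0,-0.05,0],"fingers":0.012},
  ],
)

```text
t: 6.27
eef_pos: [432.6, -137.1, 125.7]
tcp_rot: [-1.571, -0.0, 0.213]
ft_force: [0.4, 0.1, -1.8]
opening: 0.248
```

```bash
python3 -c "
from h import *
to([418.2,-222.1,125],0.29)"
```

```text
t 6.27 pos [ 432.59 -137.12  125.7 ] rot [-1.5708e+00 -1.0000e-04  2.1270e-01] F [ 0.45  0.12 -1.77] op 0.248
slide m [-0.032   0.0007 -0.08  ] dr [-0.     -0.0773  0.0001]
```

Emit:
drive_tool(
  steps=[
    {"slide":[-0.005,0,-0.014],"dr":[0,-0.012,0],"fingers":0.012},
    {"slide":[-0.01,0,-0.027],"dr":[0,-0.024,0],"fingers":0.012},
    {"slide":[-0.015,0,-0.039],"dr":[0,-0.036,0],"fingers":0.012},
    {"slide":[-0.02,0,-0.05],"dr":[0,-0.048,0],"fingers":0.012},
    {"slide":[-0.024,0,-0.06],"dr":[0,-0.058,0],"fingers":0.012},
  ],
)

```text
t: 6.68
eef_pos: [421.7, -200.8, 125.7]
tcp_rot: [-1.571, -0.0, 0.271]
ft_force: [0.1, -0.6, -2.1]
opening: 0.252
```

Emit:
drive_tool(
  steps=[
    {"slide":[-0.0025,0,-0.008],"dr":[0,-0.008,0],"fingers":0.012},
    {"slide":[-0.0045,0,-0.014],"dr":[0,-0.014,0],"fingers":0.012},
    {"slide":[-0.0055,0,-0.018],"dr":[0,-0.018,0],"fingers":0.012},
    {"slide":[-0.006,0,-0.02],"dr":[0,-0.0195,0],"fingers":0.012},
    {"slide":[-0.006,0,-0.02],"dr":[0,-0.0195,0],"fingers":0.012},
  ],
)

```text
t: 7.1
eef_pos: [421.7, -221.1, 125.6]
tcp_rot: [-1.571, -0.0, 0.29]
ft_force: [0.3, -0.4, -3.5]
opening: 0.252
```

```bash
python3 -c "
from h import *
for n,(x,y,w,h) in {'top':(290,160,110,110),'scene':(180,120,90,120)}.items():
    im=optics.read_camera(n)[:,:,::-1]; cv2.imwrite(f'pics/{n}4.png',im); cv2.imwrite(f'pics/c4{n}.png',cv2.resize(im[y:y+h,x:x+w],None,fx=5,fy=5,interpolation=cv2.INTER_CUBIC))
to([418.2,-222.1,125],0.29)"
```

```text
t 7.2 pos [ 421.65 -220.61  125.58] rot [-1.5705  0.      0.2898] F [-0.22  0.62 -2.07] op 0.25
slide m [-0.0037  0.0006 -0.0004] dr [-0.0003 -0.0002 -0.    ]
```

View pics/c4top.png

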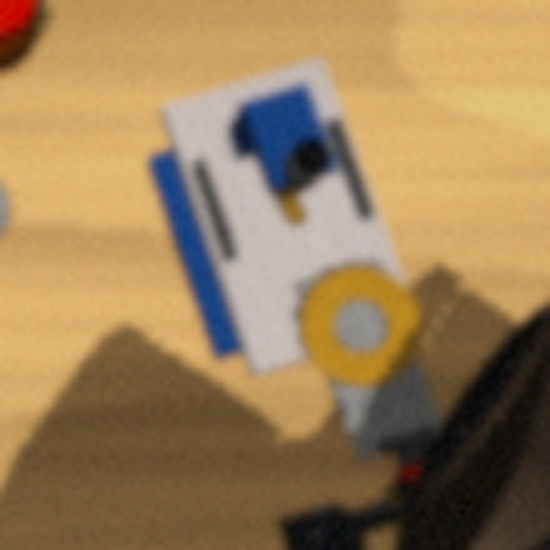

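View pics/c4scene.png

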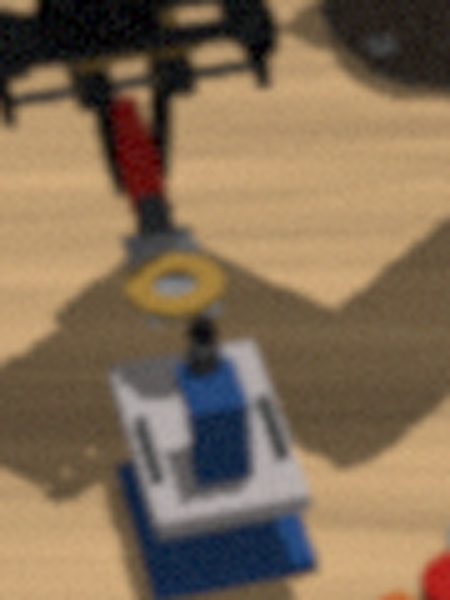

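Run:
```python
from h import *
t=back("top",uc([(360,325)],(290,160),5),129)[0]; s=back("scene",uc([(176.5,283)],(180,120),5),129)[0]
_,c,R=cur(); y=.29; ex=np.array([np.cos(y),np.sin(y)]); ey=np.array([-ex[1],ex[0]])
for p in(t,s): print(p.round(1),"rel tcp",((p-c)[:2]@ex).round(1),((p-c)[:2]@ey).round(1),"rel jig",((p[:2]-[605,-166.3])@ex).round(1),((p[:2]-[605,-166.3])@ey).round(1))
d=c[:2]-[605,-166.3]; print("tcp rel jig",d@ex,d@ey)
# ring by mask fit in both
for n,(x0,y0,w,h) in {"top":(345,208,32,34),"scene":(200,165,30,25)}.items():
    im=cv2.imread(f"pics/{n}4.png")[y0:y0+h,x0:x0+w]; im=cv2.resize(im,None,fx=6,fy=6,interpolation=cv2.INTER_CUBIC)
    hsv=cv2.cvtColor(im,cv2.COLOR_BGR2HSV); m=((hsv[:,:,1]>150)&(hsv[:,:,0]>15)&(hsv[:,:,0]<32)).astype(np.uint8)
    cs,_=cv2.findContours(m,0,2); k=max(cs,key=cv2.contourArea); e=cv2.fitEllipse(cv2.convexHull(k)); print(n,e,uc(e[0],(x0,y0),6), back(n,[uc(e[0],(x0,y0),6)],129)[0].round(1))
```

```text
[ 530.8 -189.1  129. ] rel tcp 113.6 -1.0 rel jig -77.6 -0.6
[ 529.4 -187.4  129. ] rel tcp 112.7 1.0 rel jig -78.5 1.4
tcp rel jig -191.22099460468348 0.38560139700784524
top ((105.81558227539062, 103.13068389892578), (139.84495544433594, 153.10069274902344), 81.36431121826172) [362.21926371 224.77178065] [ 530.4 -190.6  129. ]
scene ((89.71358489990234, 72.79193878173828), (68.96148681640625, 112.7630615234375), 85.57630157470703) [214.53559748 176.71532313] [ 531.9 -188.3  129. ]
```

Emit:
drive_tool(
  steps=[
    {"slide":[0.002,0.003,0],"dr":[0,0,0],"fingers":0.012},
    {"slide":[0.006,0.009,0],"dr":[0,0,0],"fingers":0.012},
    {"slide":[0.011,0.016,0],"dr":[0,0,0],"fingers":0.012},
    {"slide":[0.016,0.023,0],"dr":[0,0,0],"fingers":0.012},
    {"slide":[0.019,0.029,0],"dr":[0,0,0],"fingers":0.012},
  ],
)

```text
t: 7.62
eef_pos: [440.5, -215.1, 95.5]
tcp_rot: [-1.57, 0.0, 0.29]
ft_force: [0.9, -0.2, -3.4]
opening: 0.25
```

Emit:
drive_tool(
  steps=[
    {"slide":[0.001,0.004,0],"dr":[0,0,0],"fingers":0.012},
    {"slide":[0.001,0.006,0],"dr":[0,0,0],"fingers":0.012},
    {"slide":[0.001,0.007,0],"dr":[0,0,0],"fingers":0.012},
    {"slide":[0.001,0.007,0],"dr":[0,0,0],"fingers":0.012},
    {"slide":[0.001,0.007,0],"dr":[0,0,0],"fingers":0.012},
  ],
)

```text
t: 8.03
eef_pos: [440.8, -215.3, 89.8]
tcp_rot: [-1.571, -0.0, 0.29]
ft_force: [0.6, 0.1, -3.4]
opening: 0.25
```

```bash
python3 -c "
from h import *
for n,(x,y,w,h) in {'top':(290,160,110,110),'scene':(180,120,90,120)}.items():
    im=optics.read_camera(n)[:,:,::-1]; cv2.imwrite(f'pics/{n}5.png',im); cv2.imwrite(f'pics/c5{n}.png',cv2.resize(im[y:y+h,x:x+w],None,fx=5,fy=5,interpolation=cv2.INTER_CUBIC))
to([418.2,-222.1,125],0.29);print(env.state()['moment'])"
```

```text
t 8.13 pos [ 440.84 -215.37   89.89] rot [-1.5711e+00 -4.0000e-04  2.8940e-01] F [-0.85 -0.44 -2.25] op 0.253
slide m [-0.0236 -0.0351  0.    ] dr [ 0.0003 -0.0006  0.0004]
[0.05116144 0.19791982 0.01709981]
```

View pics/c5top.png

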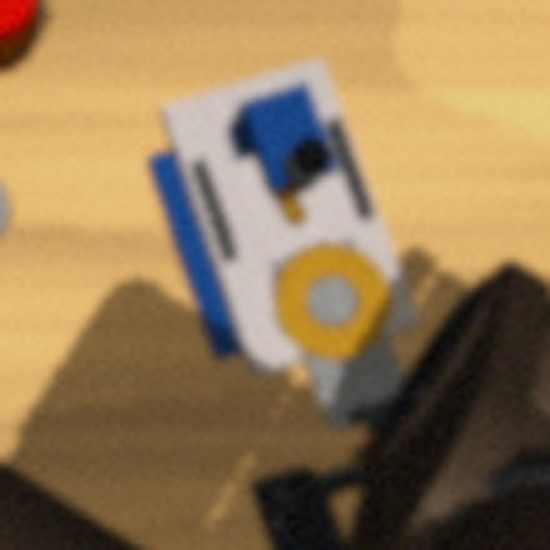

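View pics/c5scene.png

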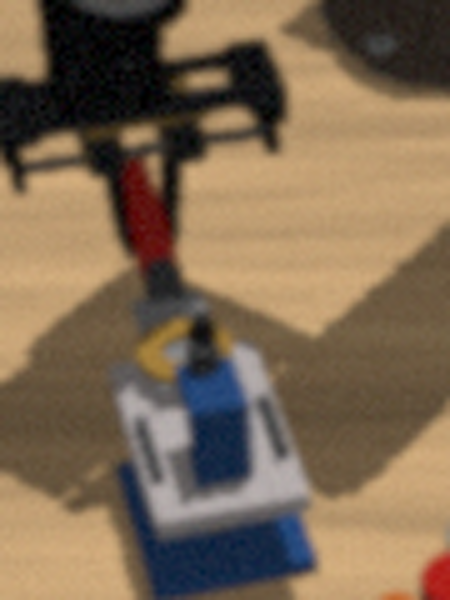

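Run:
```python
from h import *
y=.29; ex=np.array([np.cos(y),np.sin(y)]); ey=np.array([-ex[1],ex[0]])
_,c,R=cur()
n="top";x0,y0,w,h=335,200,38,36
im=cv2.imread(f"pics/{n}5.png")[y0:y0+h,x0:x0+w]; im=cv2.resize(im,None,fx=6,fy=6,interpolation=cv2.INTER_CUBIC)
hsv=cv2.cvtColor(im,cv2.COLOR_BGR2HSV); m=((hsv[:,:,1]>150)&(hsv[:,:,0]>15)&(hsv[:,:,0]<32)).astype(np.uint8)
cs,_=cv2.findContours(m,0,2); k=max(cs,key=cv2.contourArea); print(cv2.boundingRect(k)); 
r=back("top",uc([(333,300)],(290,160),5),93.5)[0]
for z in(66,72,78):
  rl=back("top",uc([(201,162),(231,256),(336,122),(367,214)],(290,160),5),z+6)
  mid=rl.mean(0); d=(r-mid)[:2]; print(z,"rail mid",mid.round(1),"->seat",(mid[:2]-7.5*ex).round(1),"rail yaw",np.arctan2(rl[0,1]-rl[1,1],rl[0,0]-rl[1,0]).round(3),np.arctan2(rl[2,1]-rl[3,1],rl[2,0]-rl[3,0]).round(3),"ring rel seat",d@ex+7.5,d@ey, "gap",(rl[0]-rl[2])[:2]@ey)
print("ring rel tcp",(r-c)[:2]@ex,(r-c)[:2]@ey)
```

```text
(64, 57, 133, 132)
66 rail mid [ 613.7 -165.5   72. ] ->seat [ 606.5 -167.7] rail yaw 0.266 0.267 ring rel seat -58.926773628134555 0.6465527231167788 gap 75.17581268466449
72 rail mid [ 612.2 -164.4   78. ] ->seat [ 605.  -166.6] rail yaw 0.266 0.267 ring rel seat -57.825899751036005 -0.8186427532003715 gap 74.71790673586538
78 rail mid [ 610.7 -163.3   84. ] ->seat [ 603.5 -165.5] rail yaw 0.266 0.267 ring rel seat -56.725025873937355 -2.283838229517557 gap 74.2600007870662
ring rel tcp 113.44925851167388 -0.9995353433619402
```

Emit:
drive_tool(
  steps=[
    {"slide":[0,0.001,0],"dr":[0,0,0],"fingers":0.012},
    {"slide":[0,0.002,0],"dr":[0,0,0],"fingers":0.012},
    {"slide":[0,0.003,0],"dr":[0,0,0],"fingers":0.012},
    {"slide":[0,0.004,0],"dr":[0,0,0],"fingers":0.012},
    {"slide":[0,0.005,0],"dr":[0,0,0],"fingers":0.012},
  ],
)

```text
t: 8.55
eef_pos: [440.9, -215.2, 84.5]
tcp_rot: [-1.571, -0.0, 0.29]
ft_force: [-1.0, 0.7, -2.5]
opening: 0.254
```

Emit:
drive_tool(
  steps=[
    {"slide":[0,0.0005,0],"dr":[0,0,0],"fingers":0.012},
    {"slide":[0,0.001,0],"dr":[0,0,0],"fingers":0.012},
    {"slide":[0,0.0015,0],"dr":[0,0,0],"fingers":0.012},
    {"slide":[0,0.002,0],"dr":[0,0,0],"fingers":0.012},
    {"slide":[0,0.0025,0],"dr":[0,0,0],"fingers":0.012},
  ],
)

```text
t: 8.97
eef_pos: [440.9, -215.2, 82.1]
tcp_rot: [-1.571, -0.0, 0.29]
ft_force: [-0.7, 0.3, -3.2]
opening: 0.254
```

```bash
python3 -c "
from h import *
to([440.84,-215.37,80],0.29);print(env.state()['moment'])"
```

```text
t 8.97 pos [ 440.86 -215.23   82.07] rot [-1.5708e+00 -1.0000e-04  2.8970e-01] F [-0.73  0.28 -3.16] op 0.254
slide m [-0.0001  0.0021 -0.0001] dr [-0.     -0.0003  0.0001]
[-0.03217823  0.19011012 -0.00626071]
```

Emit:
drive_tool(
  steps=[
    {"slide":[0,0.0005,0],"dr":[0,0,0],"fingers":0.012},
    {"slide":[0,0.001,0],"dr":[0,0,0],"fingers":0.012},
    {"slide":[0,0.0015,0],"dr":[0,0,0],"fingers":0.012},
    {"slide":[0,0.002,0],"dr":[0,0,0],"fingers":0.012},
    {"slide":[0,0.0025,0],"dr":[0,0,0],"fingers":0.012},
  ],
)

```text
t: 9.38
eef_pos: [440.9, -215.2, 79.6]
tcp_rot: [-1.571, -0.0, 0.29]
ft_force: [0.5, 0.3, -2.2]
opening: 0.248
```

```bash
python3 -c "
from h import *
s=env.state();print(s['eef_pos'].round(2),s['ft_force'].round(2),s['moment'].round(3))"
```

```text
[ 440.86 -215.22   79.57] [ 0.5   0.25 -2.24] [0.026 0.2   0.004]
```

Emit:
drive_tool(
  steps=[
    {"slide":[0,0.0005,0],"dr":[0,0,0],"fingers":0.012},
    {"slide":[0,0.001,0],"dr":[0,0,0],"fingers":0.012},
    {"slide":[0,0.0015,0],"dr":[0,0,0],"fingers":0.012},
    {"slide":[0,0.002,0],"dr":[0,0,0],"fingers":0.012},
  ],
)

```text
t: 9.72
eef_pos: [440.8, -215.2, 77.6]
tcp_rot: [-1.571, -0.0, 0.29]
ft_force: [0.7, -0.2, -3.4]
opening: 0.25
```

```bash
python3 -c "
from h import *
s=env.state();print(s['eef_pos'].round(2),s['ft_force'].round(2),s['moment'].round(3))"
```

```text
[ 440.84 -215.24   77.56] [ 0.67 -0.15 -3.37] [ 0.009  0.223 -0.003]
```

Emit:
drive_tool(
  steps=[
    {"slide":[0,0.0004,0],"dr":[0,0,0],"fingers":0.012},
    {"slide":[0,0.0008,0],"dr":[0,0,0],"fingers":0.012},
    {"slide":[0,0.0012,0],"dr":[0,0,0],"fingers":0.012},
    {"slide":[0,0.0016,0],"dr":[0,0,0],"fingers":0.012},
    {"slide":[0,0.002,0],"dr":[0,0,0],"fingers":0.012},
  ],
)

```text
t: 10.13
eef_pos: [440.8, -215.3, 75.7]
tcp_rot: [-1.571, -0.0, 0.29]
ft_force: [-1.4, -1.2, 1.0]
opening: 0.248
```

```bash
python3 -c "
from h import *
s=env.state();print(s['eef_pos'].round(2),s['ft_force'].round(2),s['moment'].round(3))"
```

```text
[ 440.8  -215.26   75.68] [-1.4  -1.21  0.96] [0.048 0.164 0.035]
```

Emit:
drive_tool(
  steps=[
    {"slide":[0,0.0004,0],"dr":[0,0,0],"fingers":0.012},
    {"slide":[0,0.0008,0],"dr":[0,0,0],"fingers":0.012},
    {"slide":[0,0.0012,0],"dr":[0,0,0],"fingers":0.012},
    {"slide":[0,0.0016,0],"dr":[0,0,0],"fingers":0.012},
  ],
)

```text
t: 10.47
eef_pos: [440.7, -215.2, 74.1]
tcp_rot: [-1.571, -0.0, 0.29]
ft_force: [-3.8, -0.4, 3.1]
opening: 0.247
```

```bash
python3 -c "
from h import *
s=env.state();print(s['eef_pos'].round(2),s['ft_force'].round(2),s['moment'].round(3))"
```

```text
[ 440.74 -215.24   74.11] [-3.77 -0.43  3.11] [0.152 0.38  0.15 ]
```

Emit:
drive_tool(
  steps=[
    {"slide":[0,-0.0005,0],"dr":[0,0,0],"fingers":0.012},
    {"slide":[0,-0.001,0],"dr":[0,0,0],"fingers":0.012},
    {"slide":[0,-0.0013,0],"dr":[0,0,0],"fingers":0.012},
  ],
)

```text
t: 10.72
eef_pos: [440.9, -215.2, 75.4]
tcp_rot: [-1.571, -0.0, 0.29]
ft_force: [-3.7, 0.1, 0.5]
opening: 0.249
```

```bash
python3 -c "
from h import *
for n,(x,y,w,h) in {'top':(290,160,110,110),'scene':(180,120,90,120)}.items():
    im=optics.read_camera(n)[:,:,::-1]; cv2.imwrite(f'pics/{n}6.png',im); cv2.imwrite(f'pics/c6{n}.png',cv2.resize(im[y:y+h,x:x+w],None,fx=5,fy=5,interpolation=cv2.INTER_CUBIC))
s=env.state();print(s['eef_pos'].round(2),s['ft_force'].round(2),s['moment'].round(3))"
```

```text
[ 440.86 -215.19   75.32] [-1.78 -0.74  1.6 ] [0.105 0.238 0.079]
```

View pics/c6top.png

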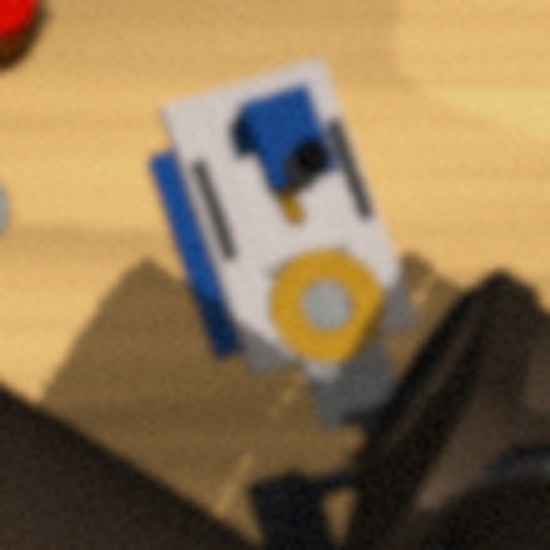

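View pics/c6scene.png

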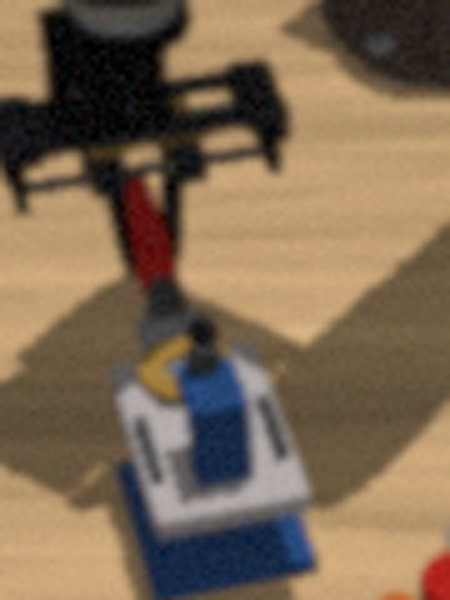

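Run:
```python
from h import *
y=.285; ex=np.array([np.cos(y),np.sin(y)]); ey=np.array([-ex[1],ex[0]])
_,c,R=cur()
r=back("top",uc([(327,305)],(290,160),5),79.5)[0]
rl=back("top",uc([(201,162),(231,256),(336,122),(367,214)],(290,160),5),79)
mid=rl.mean(0); d=(r-mid)[:2]; print("seat",(mid[:2]-7.5*ex).round(1),"ring rel",d@ex+7.5,d@ey,"rel tcp",(r-c)[:2]@ex,(r-c)[:2]@ey)
# table corners crop5 : tl(163,107) tr(327,60)
ut=T=uc([(163,107),(327,60)],(290,160),5)
b=back("top",ut,73); m=b.mean(0)[:2]; print("far edge mid",m,"yaw",np.arctan2(*( (b[0]-b[1])[:2]*[-1,1] )), "ring lateral from it",(r[:2]-m)@ey,"along",(r[:2]-m)@ex+70)
```

```text
seat [ 604.8 -166.4] ring rel -57.53675688862363 -1.0537578956711238 rel tcp 113.48707032810835 -0.27113698927546004
far edge mid [ 670.82376631 -147.4243926 ] yaw 0.27872288190474104 ring lateral from it -0.6430152428563353 along -56.25432285993736
```

Emit:
drive_tool(
  steps=[
    {"slide":[0.001,0,0.0002],"dr":[0,0,0],"fingers":0.012},
    {"slide":[0.003,0,0.0004],"dr":[0,0,0],"fingers":0.012},
    {"slide":[0.005,0,0.0006],"dr":[0,0,0],"fingers":0.012},
    {"slide":[0.007,0,0.0007],"dr":[0,0,0],"fingers":0.012},
    {"slide":[0.008,0,0.0007],"dr":[0,0,0],"fingers":0.012},
  ],
)

```text
t: 11.23
eef_pos: [448.7, -212.2, 75.3]
tcp_rot: [-1.571, -0.0, 0.29]
ft_force: [-2.1, -0.6, 1.2]
opening: 0.25
```

```bash
cat > st.py <<'E'
from h import *
s,c,R=cur(); F=np.array(s["ft_force"]); y=.287; ex=np.array([np.cos(y),np.sin(y)]); ey=np.array([-ex[1],ex[0]])
d=c[:2]-[604.8,-166.4]
print("t %.2f z %.2f along %.2f lat %.2f | Fpush %.2f Flat %.2f Fz %.2f"%(s["t"],c[2],d@ex,d@ey,F[:2]@ex,F[:2]@ey,F[2]),"rot",np.round(s["tcp_rot"],4),"M",np.round(s["moment"],3))
E
python3 st.py
```

```text
t 11.23 z 75.30 along -162.72 lat 0.28 | Fpush -2.15 Flat 0.01 Fz 1.17 rot [-1.5709e+00 -2.0000e-04  2.8980e-01] M [-0.039  0.25   0.009]
```

Emit:
drive_tool(
  steps=[
    {"slide":[0.001,-0.0002,0],"dr":[0,0,0],"fingers":0.012},
    {"slide":[0.002,-0.0003,0],"dr":[0,0,0],"fingers":0.012},
    {"slide":[0.003,-0.0003,0],"dr":[0,0,0],"fingers":0.012},
    {"slide":[0.004,-0.0003,0],"dr":[0,0,0],"fingers":0.012},
    {"slide":[0.005,-0.0003,0],"dr":[0,0,0],"fingers":0.012},
  ],
)

```text
t: 11.65
eef_pos: [453.2, -210.8, 75.6]
tcp_rot: [-1.571, -0.0, 0.29]
ft_force: [-2.6, -0.3, 1.1]
opening: 0.248
```

```bash
python3 st.py
```

```text
t 11.65 z 75.61 along -158.00 lat 0.34 | Fpush -2.57 Flat 0.48 Fz 1.12 rot [-1.5707 -0.      0.2897] M [ 0.054  0.293 -0.015]
```

Emit:
drive_tool(
  steps=[
    {"slide":[0.001,0,0],"dr":[0,0,0],"fingers":0.012},
    {"slide":[0.002,0,0],"dr":[0,0,0],"fingers":0.012},
    {"slide":[0.003,0,0],"dr":[0,0,0],"fingers":0.012},
    {"slide":[0.004,0,0],"dr":[0,0,0],"fingers":0.012},
    {"slide":[0.005,0,0],"dr":[0,0,0],"fingers":0.012},
  ],
)

```text
t: 12.07
eef_pos: [458.0, -209.4, 75.6]
tcp_rot: [-1.571, -0.0, 0.29]
ft_force: [-2.0, -0.5, 1.4]
opening: 0.251
```

```bash
python3 st.py
```

```text
t 12.07 z 75.64 along -152.96 lat 0.35 | Fpush -2.02 Flat 0.10 Fz 1.40 rot [-1.5707e+00 -1.0000e-04  2.8970e-01] M [-0.034  0.304  0.029]
```

Emit:
drive_tool(
  steps=[
    {"slide":[0.0007,0,0],"dr":[0,0,0],"fingers":0.012},
    {"slide":[0.0014,0,0],"dr":[0,0,0],"fingers":0.012},
    {"slide":[0.0021,0,0],"dr":[0,0,0],"fingers":0.012},
    {"slide":[0.0028,0,0],"dr":[0,0,0],"fingers":0.012},
    {"slide":[0.0035,0,0],"dr":[0,0,0],"fingers":0.012},
  ],
)

```text
t: 12.48
eef_pos: [461.0, -208.3, 75.6]
tcp_rot: [-1.57, 0.001, 0.29]
ft_force: [-5.3, -2.0, 1.7]
opening: 0.25
```

```bash
python3 st.py
```

```text
t 12.48 z 75.55 along -149.82 lat 0.50 | Fpush -5.65 Flat -0.41 Fz 1.67 rot [-1.5703e+00  6.0000e-04  2.8980e-01] M [-0.329  0.866 -0.039]
```

Emit:
drive_tool(
  steps=[
    {"slide":[0.0007,0,0],"dr":[0,0,0],"fingers":0.012},
    {"slide":[0.0014,0,0],"dr":[0,0,0],"fingers":0.012},
    {"slide":[0.0021,0,0],"dr":[0,0,0],"fingers":0.012},
    {"slide":[0.0028,0,0],"dr":[0,0,0],"fingers":0.012},
    {"slide":[0.0035,0,0],"dr":[0,0,0],"fingers":0.012},
  ],
)

```text
t: 12.9
eef_pos: [464.1, -207.3, 75.5]
tcp_rot: [-1.57, 0.001, 0.29]
ft_force: [-5.2, -2.0, 1.6]
opening: 0.25
```

```bash
python3 st.py
```

```text
t 12.90 z 75.52 along -146.53 lat 0.60 | Fpush -5.55 Flat -0.44 Fz 1.58 rot [-1.570e+00  1.000e-03  2.898e-01] M [-0.294  0.892 -0.05 ]
```

Emit:
drive_tool(
  steps=[
    {"slide":[0.0007,0,0],"dr":[0,0,0],"fingers":0.012},
    {"slide":[0.0014,0,0],"dr":[0,0,0],"fingers":0.012},
    {"slide":[0.0021,0,0],"dr":[0,0,0],"fingers":0.012},
    {"slide":[0.0028,0,0],"dr":[0,0,0],"fingers":0.012},
    {"slide":[0.0035,0,0],"dr":[0,0,0],"fingers":0.012},
  ],
)

```text
t: 13.32
eef_pos: [467.0, -206.3, 75.4]
tcp_rot: [-1.57, 0.002, 0.29]
ft_force: [-8.9, -3.4, 1.9]
opening: 0.248
```

```bash
python3 st.py; python3 -c "
from h import *
for n,(x,y,w,h) in {'top':(290,160,110,110),'scene':(180,120,90,120)}.items():
    im=optics.read_camera(n)[:,:,::-1]; cv2.imwrite(f'pics/{n}7.png',im); cv2.imwrite(f'pics/c7{n}.png',cv2.resize(im[y:y+h,x:x+w],None,fx=5,fy=5,interpolation=cv2.INTER_CUBIC))"
```

```text
t 13.32 z 75.45 along -143.44 lat 0.77 | Fpush -9.50 Flat -0.70 Fz 1.86 rot [-1.5695  0.0018  0.2899] M [-4.620e-01  1.337e+00  1.000e-03]
```

View pics/c7top.png

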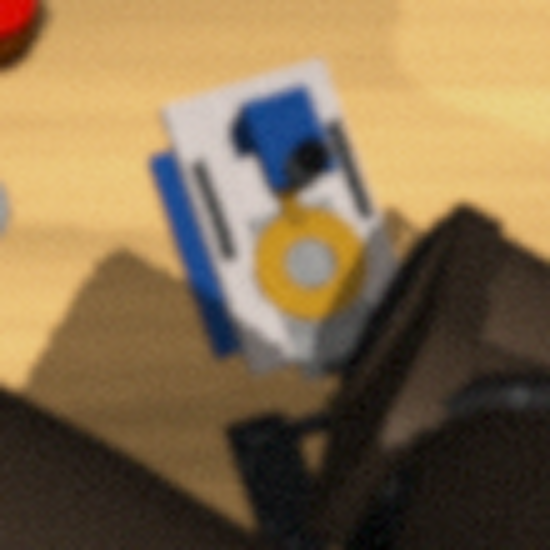

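Run:
```python
from h import *
y=.287; ex=np.array([np.cos(y),np.sin(y)]); ey=np.array([-ex[1],ex[0]])
r=back("top",uc([(309,264)],(290,160),5),79.5)[0]; d=r[:2]-[604.8,-166.4]; _,c,R=cur()
print(d@ex,d@ey,(r-c)[:2]@ex)
```

```text
-34.52974606202268 0.8760816884756389 108.80556530963094
```

Emit:
drive_tool(
  steps=[
    {"slide":[0.0006,0,0],"dr":[0,0,0],"fingers":0.012},
    {"slide":[0.0012,0,0],"dr":[0,0,0],"fingers":0.012},
    {"slide":[0.0018,0,0],"dr":[0,0,0],"fingers":0.012},
    {"slide":[0.0024,0,0],"dr":[0,0,0],"fingers":0.012},
  ],
)

```text
t: 13.75
eef_pos: [469.2, -205.6, 75.4]
tcp_rot: [-1.569, 0.002, 0.29]
ft_force: [-8.2, -2.4, 2.2]
opening: 0.249
```

```bash
python3 st.py
```

```text
t 13.75 z 75.43 along -141.13 lat 0.83 | Fpush -8.52 Flat 0.03 Fz 2.19 rot [-1.5694  0.002   0.2899] M [-0.455  1.429 -0.076]
```

Emit:
drive_tool(
  steps=[
    {"slide":[0.0006,0,0],"dr":[0,0,0],"fingers":0.012},
    {"slide":[0.0012,0,0],"dr":[0,0,0],"fingers":0.012},
    {"slide":[0.0018,0,0],"dr":[0,0,0],"fingers":0.012},
    {"slide":[0.0024,0,0],"dr":[0,0,0],"fingers":0.012},
    {"slide":[0.003,0,0],"dr":[0,0,0],"fingers":0.012},
  ],
)

```text
t: 14.17
eef_pos: [471.9, -204.7, 75.4]
tcp_rot: [-1.569, 0.002, 0.29]
ft_force: [-10.2, -3.0, 1.9]
opening: 0.247
```

```bash
python3 st.py
```

```text
t 14.17 z 75.39 along -138.26 lat 0.89 | Fpush -10.65 Flat 0.04 Fz 1.93 rot [-1.5692  0.0023  0.2899] M [-0.514  1.516 -0.027]
```

Emit:
drive_tool(
  steps=[
    {"slide":[0.0006,0,0],"dr":[0,0,0],"fingers":0.012},
    {"slide":[0.0012,0,0],"dr":[0,0,0],"fingers":0.012},
    {"slide":[0.0018,0,0],"dr":[0,0,0],"fingers":0.012},
    {"slide":[0.0024,0,0],"dr":[0,0,0],"fingers":0.012},
    {"slide":[0.003,0,0],"dr":[0,0,0],"fingers":0.012},
  ],
)

```text
t: 14.58
eef_pos: [475.3, -203.8, 75.5]
tcp_rot: [-1.57, 0.001, 0.29]
ft_force: [-7.2, -1.8, 0.2]
opening: 0.248
```

```bash
python3 st.py
```

```text
t 14.58 z 75.46 along -134.83 lat 0.77 | Fpush -7.44 Flat 0.33 Fz 0.24 rot [-1.5697e+00  1.4000e-03  2.8990e-01] M [-0.324  1.06   0.067]
```

Emit:
drive_tool(
  steps=[
    {"slide":[0.0008,0,0],"dr":[0,0,0],"fingers":0.012},
    {"slide":[0.0016,0,0],"dr":[0,0,0],"fingers":0.012},
    {"slide":[0.0024,0,0],"dr":[0,0,0],"fingers":0.012},
    {"slide":[0.0032,0,0],"dr":[0,0,0],"fingers":0.012},
    {"slide":[0.004,0,0],"dr":[0,0,0],"fingers":0.012},
  ],
)

```text
t: 15.0
eef_pos: [479.1, -202.7, 75.5]
tcp_rot: [-1.57, 0.001, 0.29]
ft_force: [-6.7, -2.7, 2.3]
opening: 0.247
```

```bash
python3 st.py
```

```text
t 15.00 z 75.49 along -130.83 lat 0.75 | Fpush -7.23 Flat -0.71 Fz 2.30 rot [-1.5698e+00  1.4000e-03  2.8990e-01] M [-0.266  1.044 -0.036]
```

Emit:
drive_tool(
  steps=[
    {"slide":[0.0008,0,0],"dr":[0,0,0],"fingers":0.012},
    {"slide":[0.0016,0,0],"dr":[0,0,0],"fingers":0.012},
    {"slide":[0.0024,0,0],"dr":[0,0,0],"fingers":0.012},
    {"slide":[0.0032,0,0],"dr":[0,0,0],"fingers":0.012},
    {"slide":[0.004,0,0],"dr":[0,0,0],"fingers":0.012},
  ],
)

```text
t: 15.42
eef_pos: [482.9, -201.6, 75.5]
tcp_rot: [-1.57, 0.001, 0.29]
ft_force: [-6.6, -2.7, 1.9]
opening: 0.25
```

```bash
python3 st.py
```

```text
t 15.42 z 75.48 along -126.83 lat 0.75 | Fpush -7.08 Flat -0.76 Fz 1.87 rot [-1.5697e+00  1.4000e-03  2.8990e-01] M [-0.342  1.026  0.011]
```

Emit:
drive_tool(
  steps=[
    {"slide":[0.0008,0,0],"dr":[0,0,0],"fingers":0.012},
    {"slide":[0.0016,0,0],"dr":[0,0,0],"fingers":0.012},
    {"slide":[0.0024,0,0],"dr":[0,0,0],"fingers":0.012},
    {"slide":[0.0032,0,0],"dr":[0,0,0],"fingers":0.012},
  ],
)

```text
t: 15.75
eef_pos: [486.0, -200.7, 75.5]
tcp_rot: [-1.57, 0.001, 0.29]
ft_force: [-6.2, -2.0, 3.1]
opening: 0.246
```

```bash
python3 st.py; python3 -c "
from h import *
for n,(x,y,w,h) in {'top':(290,160,110,110),'scene':(180,120,90,120)}.items():
    im=optics.read_camera(n)[:,:,::-1]; cv2.imwrite(f'pics/{n}8.png',im); cv2.imwrite(f'pics/c8{n}.png',cv2.resize(im[y:y+h,x:x+w],None,fx=5,fy=5,interpolation=cv2.INTER_CUBIC))"
```

```text
t 15.75 z 75.45 along -123.65 lat 0.78 | Fpush -6.56 Flat -0.16 Fz 3.08 rot [-1.5697e+00  1.5000e-03  2.8990e-01] M [-0.282  1.072 -0.008]
```

View pics/c8top.png

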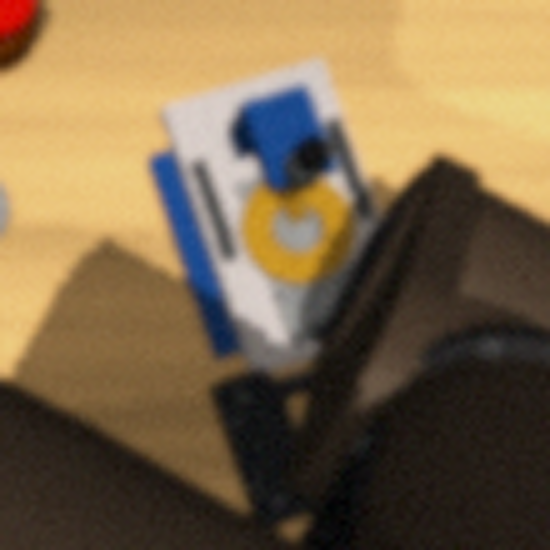

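View pics/c8scene.png

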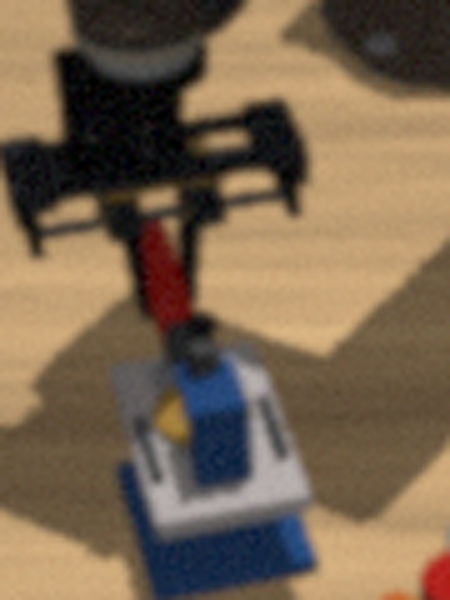

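Emit:
drive_tool(
  steps=[
    {"slide":[0.0007,0,0],"dr":[0,0,0],"fingers":0.012},
    {"slide":[0.0014,0,0],"dr":[0,0,0],"fingers":0.012},
    {"slide":[0.0021,0,0],"dr":[0,0,0],"fingers":0.012},
    {"slide":[0.0028,0,0],"dr":[0,0,0],"fingers":0.012},
    {"slide":[0.0035,0,0],"dr":[0,0,0],"fingers":0.012},
  ],
)

```text
t: 16.27
eef_pos: [489.3, -199.7, 75.5]
tcp_rot: [-1.57, 0.002, 0.29]
ft_force: [-6.7, -1.8, 1.4]
opening: 0.25
```

```bash
python3 st.py
```

```text
t 16.27 z 75.47 along -120.18 lat 0.77 | Fpush -6.95 Flat 0.15 Fz 1.41 rot [-1.5697e+00  1.5000e-03  2.8990e-01] M [-0.296  1.104  0.016]
```

Emit:
drive_tool(
  steps=[
    {"slide":[0.0006,0,0],"dr":[0,0,0],"fingers":0.012},
    {"slide":[0.0012,0,0],"dr":[0,0,0],"fingers":0.012},
    {"slide":[0.0018,0,0],"dr":[0,0,0],"fingers":0.012},
  ],
)

```text
t: 16.52
eef_pos: [491.1, -199.2, 75.5]
tcp_rot: [-1.57, 0.002, 0.29]
ft_force: [-6.8, -2.8, 1.9]
opening: 0.251
```

```bash
python3 st.py
```

```text
t 16.52 z 75.46 along -118.37 lat 0.78 | Fpush -7.35 Flat -0.76 Fz 1.86 rot [-1.5697e+00  1.5000e-03  2.8990e-01] M [-0.315  1.126  0.031]
```

Emit:
drive_tool(
  steps=[
    {"slide":[0.0006,0,0],"dr":[0,0,0],"fingers":0.012},
    {"slide":[0.0012,0,0],"dr":[0,0,0],"fingers":0.012},
  ],
)

```text
t: 16.68
eef_pos: [492.2, -198.8, 75.5]
tcp_rot: [-1.57, 0.002, 0.29]
ft_force: [-6.7, -1.2, 1.3]
opening: 0.255
```

```bash
python3 st.py
```

```text
t 16.68 z 75.48 along -117.21 lat 0.78 | Fpush -6.78 Flat 0.78 Fz 1.34 rot [-1.5697e+00  1.5000e-03  2.8980e-01] M [-0.342  1.095  0.03 ]
```

Emit:
drive_tool(
  steps=[
    {"slide":[0.0006,0,0],"dr":[0,0,0],"fingers":0.012},
    {"slide":[0.0012,0,0],"dr":[0,0,0],"fingers":0.012},
  ],
)

```text
t: 16.85
eef_pos: [493.3, -198.5, 75.5]
tcp_rot: [-1.57, 0.002, 0.29]
ft_force: [-6.6, -1.3, 2.7]
opening: 0.251
```

```bash
python3 st.py
```

```text
t 16.85 z 75.48 along -115.98 lat 0.75 | Fpush -6.67 Flat 0.59 Fz 2.72 rot [-1.5698e+00  1.5000e-03  2.8990e-01] M [-0.269  1.177 -0.023]
```

Emit:
drive_tool(
  steps=[
    {"slide":[0.0006,0,0],"dr":[0,0,0],"fingers":0.012},
    {"slide":[0.0012,0,0],"dr":[0,0,0],"fingers":0.012},
  ],
)

```text
t: 17.02
eef_pos: [494.5, -198.1, 75.4]
tcp_rot: [-1.57, 0.002, 0.29]
ft_force: [-6.2, -2.2, 2.2]
opening: 0.249
```

```bash
python3 st.py
```

```text
t 17.02 z 75.45 along -114.80 lat 0.78 | Fpush -6.62 Flat -0.37 Fz 2.24 rot [-1.5697  0.0016  0.2899] M [-0.323  1.14   0.002]
```

Emit:
drive_tool(
  steps=[
    {"slide":[0.0005,0,0],"dr":[0,0,0],"fingers":0.012},
    {"slide":[0.001,0,0],"dr":[0,0,0],"fingers":0.012},
  ],
)

```text
t: 17.18
eef_pos: [495.5, -197.9, 75.5]
tcp_rot: [-1.57, 0.002, 0.29]
ft_force: [-6.4, -1.8, 1.9]
opening: 0.248
```

```bash
python3 st.py
```

```text
t 17.18 z 75.45 along -113.78 lat 0.79 | Fpush -6.68 Flat 0.08 Fz 1.85 rot [-1.5697e+00  1.5000e-03  2.8980e-01] M [-0.321  1.1   -0.043]
```

Emit:
drive_tool(
  steps=[
    {"slide":[0.0005,0,0],"dr":[0,0,0],"fingers":0.012},
    {"slide":[0.001,0,0],"dr":[0,0,0],"fingers":0.012},
  ],
)

```text
t: 17.35
eef_pos: [497.1, -197.6, 75.6]
tcp_rot: [-1.571, 0.0, 0.29]
ft_force: [-3.5, -0.8, 0.7]
opening: 0.249
```

```bash
python3 st.py
```

```text
t 17.35 z 75.60 along -112.14 lat 0.53 | Fpush -3.58 Flat 0.17 Fz 0.70 rot [-1.5705e+00  1.0000e-04  2.8960e-01] M [-0.012  0.405  0.016]
```

Emit:
drive_tool(
  steps=[
    {"slide":[0.0005,0,0],"dr":[0,0,0],"fingers":0.012},
    {"slide":[0.001,0,0],"dr":[0,0,0],"fingers":0.012},
  ],
)

```text
t: 17.52
eef_pos: [498.0, -197.4, 75.6]
tcp_rot: [-1.57, 0.0, 0.29]
ft_force: [-6.1, -3.0, 1.9]
opening: 0.252
```

```bash
python3 st.py
```

```text
t 17.52 z 75.58 along -111.22 lat 0.54 | Fpush -6.70 Flat -1.13 Fz 1.91 rot [-1.5705e+00  5.0000e-04  2.8990e-01] M [-0.425  1.071 -0.048]
```

Emit:
drive_tool(
  steps=[
    {"slide":[0.0004,0,0],"dr":[0,0,0],"fingers":0.012},
    {"slide":[0.0008,0,0],"dr":[0,0,0],"fingers":0.012},
  ],
)

```text
t: 17.68
eef_pos: [498.1, -197.2, 75.5]
tcp_rot: [-1.57, 0.002, 0.29]
ft_force: [-9.0, -4.6, 2.8]
opening: 0.253
```

```bash
python3 st.py
```

```text
t 17.68 z 75.46 along -111.03 lat 0.65 | Fpush -9.93 Flat -1.86 Fz 2.76 rot [-1.5699  0.0017  0.2899] M [-0.83   1.642 -0.08 ]
```

Emit:
drive_tool(
  steps=[
    {"slide":[-0.0005,0,0],"dr":[0,0,0],"fingers":0.012},
    {"slide":[-0.0013,0,0],"dr":[0,0,0],"fingers":0.012},
    {"slide":[-0.002,0,0],"dr":[0,0,0],"fingers":0.012},
  ],
)

```text
t: 17.93
eef_pos: [497.5, -197.8, 75.7]
tcp_rot: [-1.571, -0.001, 0.29]
ft_force: [1.6, 0.9, -0.4]
opening: 0.252
```

```bash
python3 st.py; python3 -c "
from h import *
ims=[]
for n,(x,y,w,h) in {'top':(335,175,40,40),'scene':(200,170,40,50)}.items():
    im=optics.read_camera(n)[:,:,::-1]; cv2.imwrite(f'pics/{n}9.png',im)
    r=[cv2.resize((im if k==9 else cv2.imread(f'pics/{n}{k}.png'))[y:y+h,x:x+w],(260,260*h//w),interpolation=cv2.INTER_CUBIC) for k in (6,8,9)]
    cv2.imwrite(f'pics/cmp9{n}.png',np.hstack(r))"
```

```text
t 17.93 z 75.70 along -111.77 lat 0.28 | Fpush 1.83 Flat 0.41 Fz -0.39 rot [-1.5713e+00 -1.2000e-03  2.8950e-01] M [ 0.309 -0.238  0.033]
```

View pics/cmp9top.png

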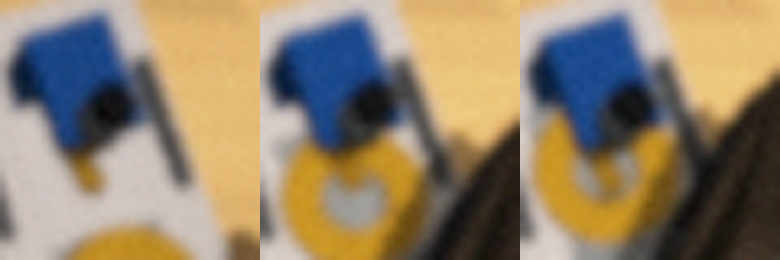

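View pics/cmp9scene.png

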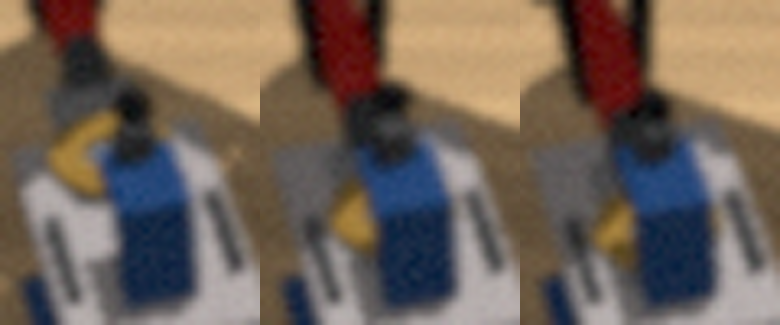

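Emit:
drive_tool(
  steps=[
    {"slide":[-0.0008,0,0],"dr":[0,0,0],"fingers":0.012},
    {"slide":[-0.0018,0,0],"dr":[0,0,0],"fingers":0.012},
    {"slide":[-0.003,0,0],"dr":[0,0,0],"fingers":0.012},
    {"slide":[-0.0042,0,0],"dr":[0,0,0],"fingers":0.012},
    {"slide":[-0.0055,0,0],"dr":[0,0,0],"fingers":0.012},
  ],
)

```text
t: 18.45
eef_pos: [491.8, -199.4, 75.7]
tcp_rot: [-1.571, -0.0, 0.29]
ft_force: [3.0, 0.2, 0.7]
opening: 0.253
```

```bash
python3 st.py
```

```text
t 18.45 z 75.67 along -117.71 lat 0.35 | Fpush 2.94 Flat -0.68 Fz 0.71 rot [-1.571e+00 -4.000e-04  2.896e-01] M [ 0.208 -0.592 -0.001]
```

Emit:
drive_tool(
  steps=[
    {"slide":[-0.0015,0,0],"dr":[0,0,0],"fingers":0.012},
    {"slide":[-0.003,0,0],"dr":[0,0,0],"fingers":0.012},
    {"slide":[-0.0045,0,0],"dr":[0,0,0],"fingers":0.012},
    {"slide":[-0.006,0,0],"dr":[0,0,0],"fingers":0.012},
    {"slide":[-0.0075,0,0],"dr":[0,0,0],"fingers":0.012},
  ],
)

```text
t: 18.87
eef_pos: [484.4, -201.5, 75.6]
tcp_rot: [-1.571, -0.0, 0.29]
ft_force: [2.5, 0.5, -0.7]
opening: 0.253
```

```bash
python3 st.py; python3 -c "
from h import *
n='top';x,y,w,h=330,175,60,60
im=optics.read_camera(n)[:,:,::-1]; cv2.imwrite(f'pics/{n}10.png',im); cv2.imwrite('pics/c10.png',cv2.resize(im[y:y+h,x:x+w],None,fx=8,fy=8,interpolation=cv2.INTER_CUBIC))"
```

```text
t 18.87 z 75.64 along -125.42 lat 0.38 | Fpush 2.50 Flat -0.24 Fz -0.68 rot [-1.5708e+00 -2.0000e-04  2.8970e-01] M [ 0.249 -0.559  0.013]
```

View pics/c10.png

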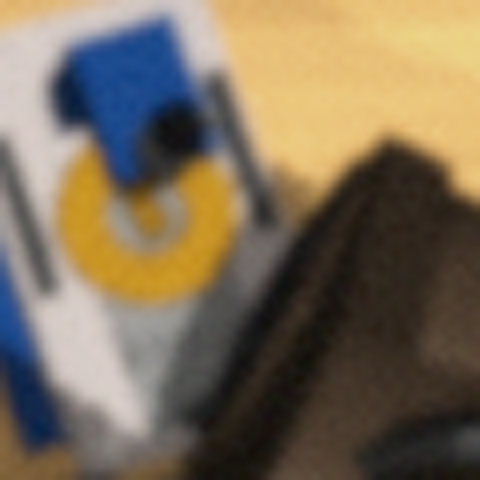

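Emit:
drive_tool(
  steps=[
    {"slide":[-0.002,0,0],"dr":[0,0,0],"fingers":0.012},
    {"slide":[-0.004,0,0],"dr":[0,0,0],"fingers":0.012},
    {"slide":[-0.006,0,0],"dr":[0,0,0],"fingers":0.012},
    {"slide":[-0.008,0,0],"dr":[0,0,0],"fingers":0.012},
    {"slide":[-0.01,0,0],"dr":[0,0,0],"fingers":0.012},
  ],
)

```text
t: 19.33
eef_pos: [474.7, -204.4, 75.6]
tcp_rot: [-1.571, -0.0, 0.29]
ft_force: [2.3, -0.0, 0.5]
opening: 0.253
```

Emit:
drive_tool(
  steps=[
    {"slide":[-0.002,0,0],"dr":[0,0,0],"fingers":0.012},
    {"slide":[-0.004,0,0],"dr":[0,0,0],"fingers":0.012},
    {"slide":[-0.006,0,0],"dr":[0,0,0],"fingers":0.012},
    {"slide":[-0.008,0,0],"dr":[0,0,0],"fingers":0.012},
    {"slide":[-0.01,0,0],"dr":[0,0,0],"fingers":0.012},
  ],
)

```text
t: 19.75
eef_pos: [465.1, -207.2, 75.6]
tcp_rot: [-1.571, 0.0, 0.29]
ft_force: [2.3, 0.6, 0.4]
opening: 0.25
```

```bash
python3 st.py
```

```text
t 19.75 z 75.59 along -145.53 lat 0.39 | Fpush 2.39 Flat -0.07 Fz 0.35 rot [-1.5706e+00  1.0000e-04  2.8970e-01] M [ 0.26  -0.55  -0.027]
```

Emit:
drive_tool(
  steps=[
    {"slide":[-0.002,0,0],"dr":[0,0,0],"fingers":0.012},
    {"slide":[-0.004,0,0],"dr":[0,0,0],"fingers":0.012},
    {"slide":[-0.006,0,0],"dr":[0,0,0],"fingers":0.012},
    {"slide":[-0.008,0,0],"dr":[0,0,0],"fingers":0.012},
    {"slide":[-0.01,0,0],"dr":[0,0,0],"fingers":0.012},
  ],
)

```text
t: 20.17
eef_pos: [455.6, -210.0, 75.6]
tcp_rot: [-1.571, 0.0, 0.29]
ft_force: [0.9, 1.4, 0.4]
opening: 0.253
```

Emit:
drive_tool(
  steps=[
    {"slide":[-0.002,0,0],"dr":[0,0,0],"fingers":0.012},
    {"slide":[-0.004,0,0],"dr":[0,0,0],"fingers":0.012},
    {"slide":[-0.006,0,0],"dr":[0,0,0],"fingers":0.012},
    {"slide":[-0.008,0,0],"dr":[0,0,0],"fingers":0.012},
    {"slide":[-0.01,0,0],"dr":[0,0,0],"fingers":0.012},
  ],
)

```text
t: 20.58
eef_pos: [445.9, -212.9, 75.6]
tcp_rot: [-1.571, 0.0, 0.29]
ft_force: [2.0, 1.3, -1.0]
opening: 0.249
```

```bash
python3 st.py
```

```text
t 20.58 z 75.59 along -165.52 lat 0.36 | Fpush 2.30 Flat 0.63 Fz -1.03 rot [-1.5706e+00  1.0000e-04  2.8970e-01] M [ 0.193 -0.4   -0.009]
```

Emit:
drive_tool(
  steps=[
    {"slide":[-0.003,0,0],"dr":[0,0,0],"fingers":0.012},
    {"slide":[-0.006,0,0],"dr":[0,0,0],"fingers":0.012},
    {"slide":[-0.01,0,0],"dr":[0,0,0],"fingers":0.012},
    {"slide":[-0.014,0,0],"dr":[0,0,0],"fingers":0.012},
    {"slide":[-0.018,0,0],"dr":[0,0,0],"fingers":0.012},
  ],
)

```text
t: 21.0
eef_pos: [428.4, -218.1, 75.6]
tcp_rot: [-1.571, 0.0, 0.29]
ft_force: [1.2, 0.7, 1.2]
opening: 0.252
```

Emit:
drive_tool(
  steps=[
    {"slide":[-0.004,0,0],"dr":[0,0,0],"fingers":0.012},
    {"slide":[-0.008,-0.002,0],"dr":[0,0,0],"fingers":0.012},
    {"slide":[-0.012,-0.008,0],"dr":[0,0,0],"fingers":0.012},
    {"slide":[-0.014,-0.02,0],"dr":[0,0,0],"fingers":0.012},
    {"slide":[-0.015,-0.035,0],"dr":[0,0,0],"fingers":0.012},
  ],
)

```text
t: 21.42
eef_pos: [413.5, -222.1, 110.7]
tcp_rot: [-1.569, 0.001, 0.29]
ft_force: [0.4, -0.3, -1.4]
opening: 0.246
```

```bash
python3 st.py;  python3 -c "
from h import *
for n,(x,y,w,h) in {'top':(310,160,80,80),'scene':(180,120,90,120)}.items():
    im=optics.read_camera(n)[:,:,::-1]; cv2.imwrite(f'pics/{n}11.png',im); cv2.imwrite(f'pics/c11{n}.png',cv2.resize(im[y:y+h,x:x+w],None,fx=5,fy=5,interpolation=cv2.INTER_CUBIC))"
```

```text
t 21.42 z 110.73 along -199.24 lat 0.71 | Fpush 0.27 Flat -0.39 Fz -1.39 rot [-1.5689e+00  1.5000e-03  2.8950e-01] M [0.015 0.025 0.005]
```

View pics/c11top.png

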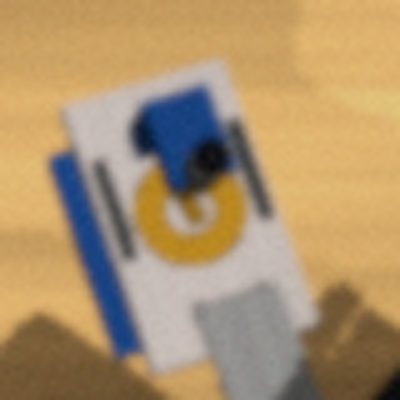

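View pics/c11scene.png

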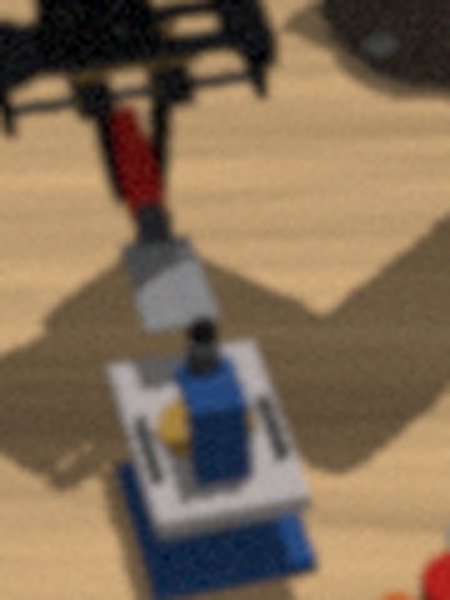

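Run:
```python
from h import *
_,c,R=cur(); print(c)
b=back("top",uc([(195,305),(273,284)],(310,160),5),c[2]-.85)
print("tip rel tcp",R.inv().apply(b-c).round(1), "mid",R.inv().apply(b.mean(0)-c).round(1))
b=back("scene",uc([(217,318),(145,329)],(180,120),5),c[2]-.85)
print("scene tip",R.inv().apply(b.mean(0)-c).round(1))
to([478.2,212.3,125],.0372)
```

```text
[ 414.79379524 -222.84270166  112.37312489]
tip rel tcp [[141.6   1.   22.2]
 [140.2   1.1 -18.5]] mid [140.9   1.1   1.8]
scene tip [137.3   1.1  -0.7]
t 21.52 pos [ 414.79 -222.84  112.37] rot [-1.573  -0.0017  0.2895] F [ 0.24 -0.81 -1.11] op 0.253
slide m [ 0.185  -0.0132  0.3989] dr [0.002  0.2523 0.0019]
```

Emit:
drive_tool(
  steps=[
    {"slide":[0.004,-0.006,0.008],"dr":[0,0.01,0],"fingers":0.012},
    {"slide":[0.012,-0.01,0.025],"dr":[0,0.025,0],"fingers":0.012},
    {"slide":[0.022,-0.013,0.047],"dr":[0,0.04,0],"fingers":0.012},
    {"slide":[0.032,-0.013,0.07],"dr":[0,0.055,0],"fingers":0.012},
    {"slide":[0.042,-0.013,0.093],"dr":[0,0.07,0],"fingers":0.012},
  ],
)

```text
t: 21.93
eef_pos: [428.0, -120.3, 123.3]
tcp_rot: [-1.571, 0.0, 0.218]
ft_force: [-0.3, 0.4, -1.9]
opening: 0.251
```

```bash
python3 -c "
from h import *
to([478.2,212.3,125],.0372)"
```

```text
t 21.93 pos [ 427.97 -120.25  123.31] rot [-1.5706e+00  2.0000e-04  2.1840e-01] F [-0.33  0.39 -1.85] op 0.251
slide m [ 0.1211 -0.0017  0.3138] dr [-1.000e-04  1.812e-01 -2.000e-04]
```

Emit:
drive_tool(
  steps=[
    {"slide":[0.009,0,0.024],"dr":[0,0.015,0],"fingers":0.012},
    {"slide":[0.018,0,0.048],"dr":[0,0.03,0],"fingers":0.012},
    {"slide":[0.027,0,0.072],"dr":[0,0.045,0],"fingers":0.012},
    {"slide":[0.036,0,0.096],"dr":[0,0.06,0],"fingers":0.012},
    {"slide":[0.046,0,0.12],"dr":[0,0.075,0],"fingers":0.012},
  ],
)

```text
t: 22.35
eef_pos: [446.5, 7.2, 123.2]
tcp_rot: [-1.571, 0.001, 0.144]
ft_force: [0.7, 0.1, -0.9]
opening: 0.252
```

```bash
python3 -c "
from h import *
to([478.2,212.3,125],.0372)"
```

```text
t 22.35 pos [446.54   7.17 123.16] rot [-1.5706e+00  7.0000e-04  1.4400e-01] F [ 0.68  0.06 -0.94] op 0.252
slide m [ 0.0608 -0.0018  0.1985] dr [-0.0002  0.1068 -0.0007]
```

Emit:
drive_tool(
  steps=[
    {"slide":[0.007,0,0.024],"dr":[0,0.014,0],"fingers":0.012},
    {"slide":[0.014,0,0.048],"dr":[0,0.028,0],"fingers":0.012},
    {"slide":[0.021,0,0.071],"dr":[0,0.042,0],"fingers":0.012},
    {"slide":[0.028,0,0.094],"dr":[0,0.056,0],"fingers":0.012},
    {"slide":[0.035,0,0.115],"dr":[0,0.07,0],"fingers":0.012},
  ],
)

```text
t: 22.77
eef_pos: [464.7, 126.1, 123.1]
tcp_rot: [-1.571, 0.001, 0.074]
ft_force: [-0.0, -0.1, -0.5]
opening: 0.249
```

```bash
python3 -c "
from h import *
to([478.2,212.3,125],.0372)"
```

```text
t 22.77 pos [464.68 126.1  123.1 ] rot [-1.5708e+00  7.0000e-04  7.4400e-02] F [-0.03 -0.06 -0.51] op 0.249
slide m [ 0.0199 -0.0019  0.085 ] dr [-0.      0.0372 -0.0007]
```

Emit:
drive_tool(
  steps=[
    {"slide":[0.005,0,0.02],"dr":[0,0.012,0],"fingers":0.012},
    {"slide":[0.01,0,0.04],"dr":[0,0.022,0],"fingers":0.012},
    {"slide":[0.014,0,0.058],"dr":[0,0.03,0],"fingers":0.012},
    {"slide":[0.017,0.002,0.072],"dr":[0,0.035,0],"fingers":0.012},
    {"slide":[0.019,0.006,0.081],"dr":[0,0.037,0],"fingers":0.012},
  ],
)

```text
t: 23.18
eef_pos: [477.9, 208.2, 117.2]
tcp_rot: [-1.571, -0.0, 0.038]
ft_force: [0.5, 0.4, -0.8]
opening: 0.253
```

```bash
python3 -c "
from h import *
to([478.2,212.3,90],.0372)"
```

```text
t 23.18 pos [477.91 208.21 117.21] rot [-1.5706e+00 -1.0000e-04  3.8400e-02] F [ 0.52  0.36 -0.83] op 0.253
slide m [0.0004 0.0272 0.0041] dr [-0.0002  0.0012  0.0001]
```

Emit:
drive_tool(
  steps=[
    {"slide":[0,0.006,0.003],"dr":[0,0,0],"fingers":0.012},
    {"slide":[0,0.014,0.004],"dr":[0,0.001,0],"fingers":0.012},
    {"slide":[0,0.022,0.0041],"dr":[0,0.001,0],"fingers":0.012},
    {"slide":[0,0.03,0.0041],"dr":[0,0.001,0],"fingers":0.012},
    {"slide":[0,0.035,0.0041],"dr":[0,0.001,0],"fingers":0.012},
  ],
)

```text
t: 23.6
eef_pos: [477.4, 210.3, 81.3]
tcp_rot: [-1.571, 0.001, 0.036]
ft_force: [-0.6, 0.2, -2.0]
opening: 0.248
```

```bash
python3 -c "
from h import *
to([478.2,212.3,53],.0372)
for n,b in (('top',(170,180,80,110)),('scene',(300,140,90,110))):
    im=optics.read_camera(n)[:,:,::-1]; cv2.imwrite(f'pics/{n}12.png',im)
    x,y,w,h=b; cv2.imwrite(f'pics/c12{n}.png',cv2.resize(im[y:y+h,x:x+w],None,fx=5.4,fy=5.4,interpolation=cv2.INTER_CUBIC))
to([478.2,212.3,53],.0372)"
```

```text
t 23.6 pos [477.41 210.32  81.31] rot [-1.5711e+00  1.4000e-03  3.6000e-02] F [-0.64  0.17 -2.01] op 0.248
slide m [0.0009 0.0283 0.002 ] dr [ 0.0003 -0.0012 -0.0014]
t 23.7 pos [477.42 210.45  81.57] rot [-1.5712  0.0018  0.036 ] F [-0.33 -0.32 -1.23] op 0.253
slide m [0.0009 0.0286 0.0018] dr [ 0.0004 -0.0012 -0.0018]
```

View pics/c12top.png

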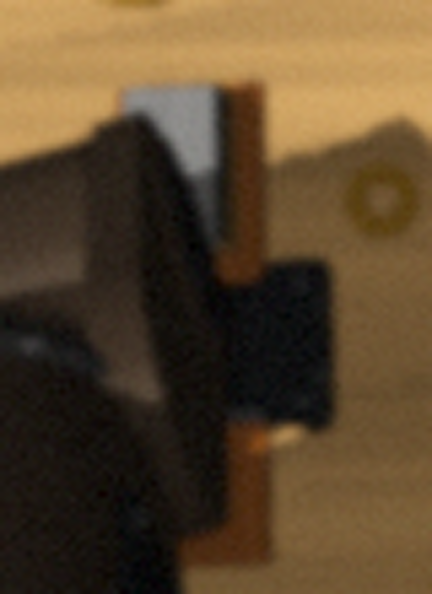

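View pics/c12scene.png

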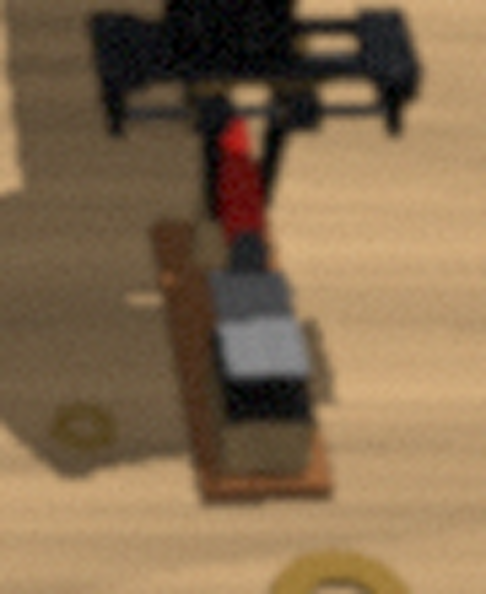

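Run:
```python
from h import *
_,c,R=cur()
for n,pts in (("top",[(121,88),(221,87)]),("scene",[(309,373),(223,379)])):
    b=back(n,uc(pts,(170,180) if n=="top" else (300,140),5.4),c[2]-.85)
    print(n,R.inv().apply(b-c).round(1))
# start-state tip in top0 (blade top z=52) and ring on lift scene2
a=cv2.imread("pics/scene2.png")[190:225,330:370]; b=cv2.imread("pics/scene12.png")[190:225,330:370]
cv2.imwrite("pics/cmp12.png",np.hstack([cv2.resize(i,None,fx=9,fy=9,interpolation=cv2.INTER_CUBIC) for i in(a,b)]))
a=cv2.imread("pics/top2.png")[190:225,185:225]; b=cv2.imread("pics/top12.png")[190:225,185:225]
cv2.imwrite("pics/cmp12t.png",np.hstack([cv2.resize(i,None,fx=9,fy=9,interpolation=cv2.INTER_CUBIC) for i in(a,b)]))
```

```text
top [[142.    0.6  21.6]
 [140.4   0.6 -26.3]]
scene [[142.3   0.6  21.1]
 [146.1   0.6 -26.8]]
```

View pics/cmp12.png

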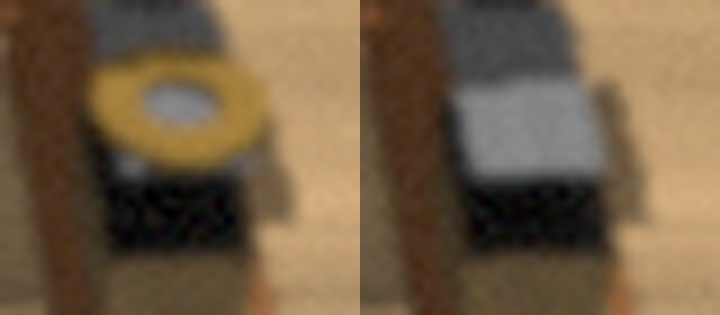

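View pics/cmp12t.png

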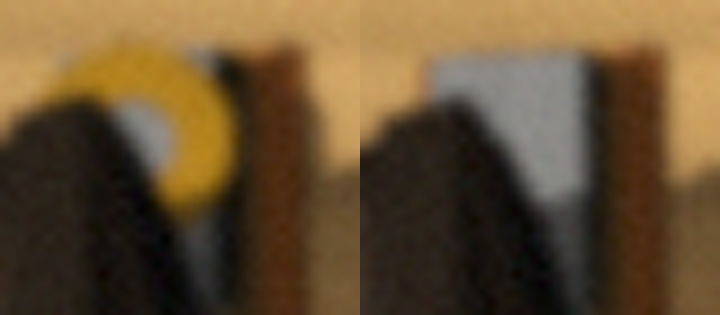

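Emit:
drive_tool(
  steps=[
    {"slide":[0.0003,0.004,0.0006],"dr":[0,0,0],"fingers":0.012},
    {"slide":[0.0006,0.009,0.0014],"dr":[0,-0.001,-0.001],"fingers":0.012},
    {"slide":[0.0009,0.014,0.0018],"dr":[0,-0.001,-0.0015],"fingers":0.012},
    {"slide":[0.0009,0.018,0.0018],"dr":[0,-0.001,-0.0015],"fingers":0.012},
    {"slide":[0.0009,0.02,0.0018],"dr":[0,-0.001,-0.0015],"fingers":0.012},
  ],
)

```text
t: 24.12
eef_pos: [478.4, 212.9, 62.0]
tcp_rot: [-1.571, -0.001, 0.038]
ft_force: [-0.1, -1.0, -1.1]
opening: 0.247
```

```bash
python3 -c "
from h import *
to([478.2,212.3,53],.0372)"
```

```text
t 24.12 pos [478.43 212.9   62.  ] rot [-1.5709e+00 -9.0000e-04  3.7800e-02] F [-0.1  -1.05 -1.09] op 0.247
slide m [-0.0003  0.009  -0.0006] dr [0.0001 0.0006 0.0009]
```

Emit:
drive_tool(
  steps=[
    {"slide":[0,0.0015,-0.0003],"dr":[0,0,0],"fingers":0.012},
    {"slide":[0,0.003,-0.0005],"dr":[0,0,0],"fingers":0.012},
    {"slide":[0,0.0045,-0.0005],"dr":[0,0,0],"fingers":0.012},
    {"slide":[0,0.006,-0.0005],"dr":[0,0,0],"fingers":0.012},
    {"slide":[0,0.007,-0.0005],"dr":[0,0,0],"fingers":0.012},
  ],
)

```text
t: 24.53
eef_pos: [478.7, 212.4, 55.6]
tcp_rot: [-1.571, -0.002, 0.038]
ft_force: [0.3, -0.0, -1.9]
opening: 0.248
```

```bash
python3 -c "
from h import *
to([478.2,212.3,53],.0372); print(env.state()['moment'])"
```

```text
t 24.53 pos [478.71 212.42  55.58] rot [-1.5707 -0.0017  0.0377] F [ 0.29 -0.04 -1.89] op 0.248
slide m [-0.0005  0.0026 -0.0001] dr [-0.0001  0.0005  0.0017]
[0.03986954 0.07190919 0.01338735]
```

Emit:
drive_tool(
  steps=[
    {"slide":[0,0.0004,0],"dr":[0,0,0],"fingers":0.012},
    {"slide":[0,0.0008,0],"dr":[0,0,0],"fingers":0.012},
    {"slide":[0,0.0012,0],"dr":[0,0,0],"fingers":0.012},
  ],
)

```text
t: 24.78
eef_pos: [478.7, 212.5, 54.5]
tcp_rot: [-1.571, -0.002, 0.038]
ft_force: [0.6, 0.3, -1.0]
opening: 0.249
```

```bash
python3 -c "
from h import *
to([478.2,212.3,53],.0372); print(env.state()['moment'])"
```

```text
t 24.78 pos [478.69 212.45  54.47] rot [-1.5707 -0.0016  0.0378] F [ 0.64  0.26 -0.98] op 0.249
slide m [-0.0005  0.0015 -0.0001] dr [-0.0001  0.0006  0.0016]
[0.01909888 0.0804059  0.05066195]
```

Emit:
drive_tool(
  steps=[
    {"slide":[-0.0002,0.0004,0],"dr":[0,0,0],"fingers":0.012},
    {"slide":[-0.0004,0.0008,0],"dr":[0,0,0.001],"fingers":0.012},
    {"slide":[-0.0004,0.0012,0],"dr":[0,0,0.001],"fingers":0.012},
  ],
)

```text
t: 25.03
eef_pos: [478.3, 212.4, 53.2]
tcp_rot: [-1.571, -0.001, 0.038]
ft_force: [-0.3, 0.5, -0.9]
opening: 0.252
```

```bash
python3 -c "
from h import *
to([478.2,212.3,53],.0372); print(env.state()['moment'])"
```

```text
t 25.03 pos [478.25 212.4   53.24] rot [-1.5707e+00 -5.0000e-04  3.7700e-02] F [-0.26  0.51 -0.92] op 0.252
slide m [-0.0001  0.0002 -0.0001] dr [-0.0001  0.0005  0.0005]
[ 0.06785057  0.01510733 -0.03805331]
```

Emit:
drive_tool(
  steps=[
    {"slide":[0,0.0003,0],"dr":[0,0,0],"fingers":0.012},
    {"slide":[0,0.0006,0],"dr":[0,0,0],"fingers":0.012},
  ],
)

```text
t: 25.2
eef_pos: [478.3, 212.4, 52.8]
tcp_rot: [-1.571, -0.001, 0.038]
ft_force: [-1.5, -0.7, 7.4]
opening: 0.251
```

```bash
python3 -c "
from h import *
to([478.2,212.3,53],.0372); print(env.state()['moment'])"
```

```text
t 25.2 pos [478.26 212.42  52.82] rot [-1.5707e+00 -6.0000e-04  3.7700e-02] F [-1.49 -0.66  7.4 ] op 0.251
slide m [-0.0001 -0.0002 -0.0001] dr [-0.0001  0.0005  0.0006]
[-0.07443285  0.37498273 -0.03282196]
```

Emit:
drive_tool(
  steps=[
    {"slide":[0,-0.0003,0],"dr":[0,0,0],"fingers":0.012},
    {"slide":[0,-0.0003,0],"dr":[0,0,0],"fingers":0.03},
    {"slide":[0,-0.0003,0],"dr":[0,0,0],"fingers":0.045},
    {"slide":[0,-0.0003,0],"dr":[0,0,0],"fingers":0.06},
    {"slide":[0,-0.0003,0],"dr":[0,0,0],"fingers":0.07},
  ],
)

```text
t: 25.62
eef_pos: [478.3, 212.4, 53.0]
tcp_rot: [-1.571, -0.001, 0.038]
ft_force: [-0.1, -0.3, 0.5]
opening: 0.467
```

Emit:
drive_tool(
  steps=[
    {"slide":[0,0,0],"dr":[0,0,0],"fingers":0.07},
    {"slide":[0,0,0],"dr":[0,0,0],"fingers":0.07},
    {"slide":[0,-0.002,0],"dr":[0,0,0],"fingers":0.07},
    {"slide":[0,-0.008,0],"dr":[0,0,0],"fingers":0.07},
    {"slide":[0,-0.018,0],"dr":[0,0,0],"fingers":0.07},
  ],
)

```text
t: 26.03
eef_pos: [477.9, 212.3, 71.0]
tcp_rot: [-1.571, 0.001, 0.038]
ft_force: [-0.2, 1.1, 0.1]
opening: 0.729
```

Emit:
drive_tool(
  steps=[
    {"slide":[0,-0.02,0],"dr":[0,0,0],"fingers":0.07},
    {"slide":[0,-0.045,0],"dr":[0,0,0],"fingers":0.07},
    {"slide":[0,-0.08,0],"dr":[0,0,0],"fingers":0.07},
    {"slide":[0,-0.115,0],"dr":[0,0,0],"fingers":0.07},
    {"slide":[-0.02,-0.14,0],"dr":[0,0,0],"fingers":0.07},
  ],
)

```text
t: 26.45
eef_pos: [460.5, 211.9, 214.7]
tcp_rot: [-1.57, -0.005, 0.037]
ft_force: [0.0, 0.0, 1.1]
opening: 0.737
```

Emit:
drive_tool(
  steps=[
    {"slide":[-0.02,0,0.03],"dr":[0,0,0],"fingers":0.07},
    {"slide":[-0.035,0,0.065],"dr":[0,0,0],"fingers":0.07},
    {"slide":[-0.05,0,0.1],"dr":[0,0,0],"fingers":0.07},
    {"slide":[-0.06,0,0.135],"dr":[0,0,0],"fingers":0.07},
    {"slide":[-0.07,0,0.17],"dr":[0,0,0],"fingers":0.07},
  ],
)

```text
t: 26.87
eef_pos: [380.7, 380.3, 212.4]
tcp_rot: [-1.57, -0.002, 0.038]
ft_force: [0.1, -0.4, -0.1]
opening: 0.735
```

Emit:
drive_tool(
  steps=[
    {"slide":[-0.02,0,0.03],"dr":[0,0,0],"fingers":0.07},
    {"slide":[-0.03,0,0.06],"dr":[0,0,0],"fingers":0.07},
    {"slide":[-0.04,0,0.08],"dr":[0,0,0],"fingers":0.07},
    {"slide":[-0.04,0,0.08],"dr":[0,0,0],"fingers":0.07},
    {"slide":[-0.04,0,0.08],"dr":[0,0,0],"fingers":0.07},
  ],
)

```text
t: 27.28
eef_pos: [338.2, 457.7, 211.5]
tcp_rot: [-1.571, -0.001, 0.04]
ft_force: [0.6, -0.1, 0.1]
opening: 0.737
```

Run:
```python
from h import *
for n in("top","scene"):
    im=optics.read_camera(n)[:,:,::-1]; cv2.imwrite(f"pics/{n}13.png",im)
def P(n,k,b,s):
    x,y,w,h=b; return cv2.resize(cv2.imread(f"pics/{n}{k}.png")[y:y+h,x:x+w],None,fx=s,fy=s,interpolation=cv2.INTER_CUBIC)
cv2.imwrite("pics/f1.png",np.hstack([P("top",0,(170,185,70,105),5.5),P("top",13,(170,185,70,105),5.5)]))
cv2.imwrite("pics/f2.png",np.hstack([P("scene",0,(310,155,70,90),5.5),P("scene",13,(310,155,70,90),5.5)]))
cv2.imwrite("pics/f3.png",np.hstack([P("top",13,(310,160,70,80),5.5),P("scene",13,(190,170,70,80),5.5)]))
s=env.state(); print(s["t"],s["eef_pos"],s["ft_force"])
```

```text
27.3833 [339.06077925 456.57459974 211.41642795] [-0.05022165 -0.11504823 -0.31143649]
```

View pics/f1.png

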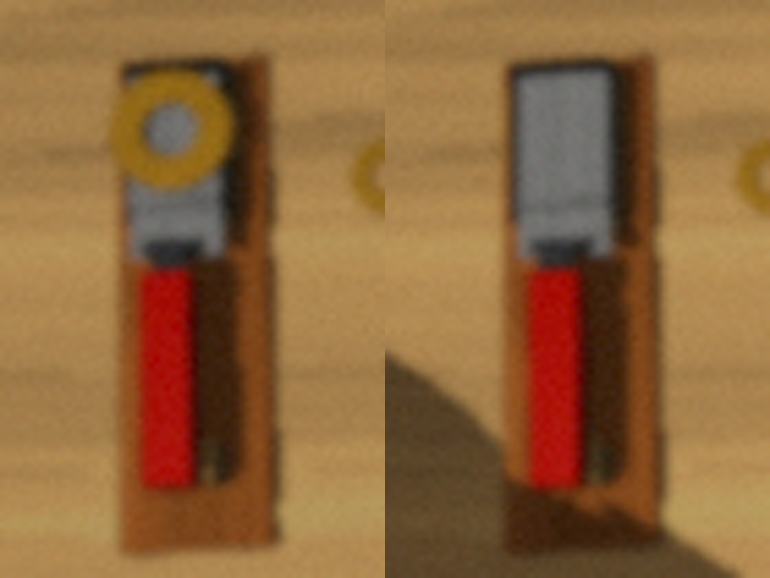

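View pics/f2.png

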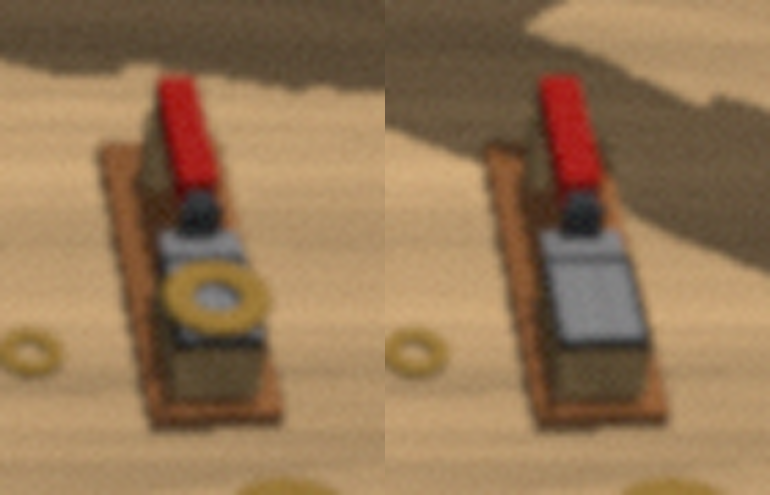

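View pics/f3.png

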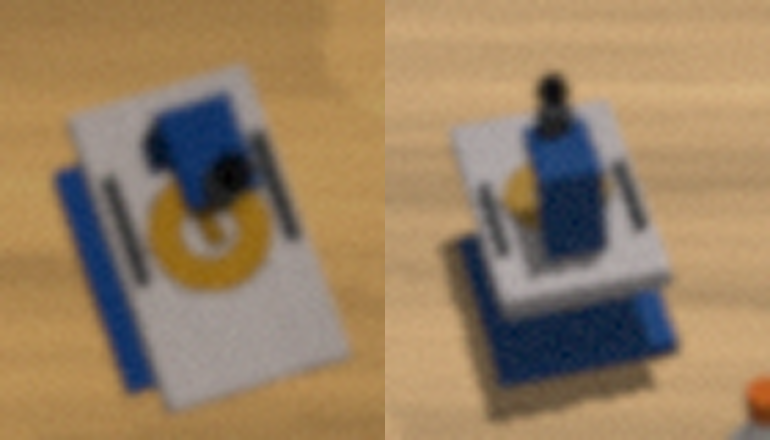

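View pics/scene13.png

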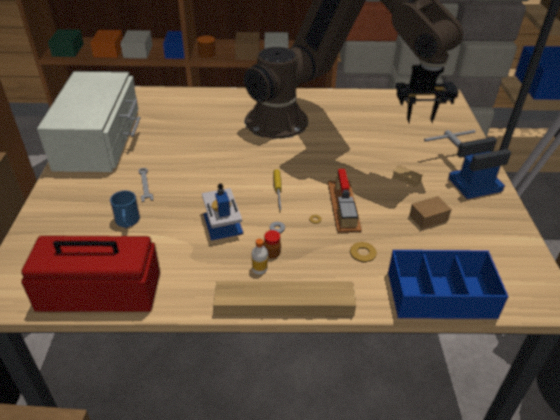

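The lifter is back in its starting position, the ring lies under the latch on the table, and the bystanders haven't moved. I'm handing the job in.

```bash
python3 -c "
from cell import env
print(env.job_done())"
```

```text
the job is handed in; nothing more can be done
None
```

The job is done and handed in at about 27 s. The ring lies under the latch on the jig's table and the lifter is back on its rest.

- **Finding the table:** I gripped the lifter by its handle, carried the ring level to the jig and lowered until the blade touched. The table top was about 73 mm above the bench.
- **Pushing in:** With the blade resting on the table, the push force peaked at about 10.7 N on the ramp and held near 7 N beyond it. It then dropped suddenly to 3.6 N as the latch fell. I pushed on for about a millimetre more, until it met firm resistance at about 9.9 N, then backed off.
- **Drawing out and laying down:** I drew the lifter out along the table. Contact on the rest came at the same height at which I had gripped it, and I released it there.

**Last checks:**
- **Ring:** The pictures show it between the rails with the latch foot in its hole. It looks flat.
- **Lifter:** It is back where it started, within about a pixel.
- **Other things:** Nothing else in view has moved.
- **Gripper:** It is clear of everything.

**What disagreed:**
- **Peak push force:** The 10.7 N was slightly above the 4 to 10 N you gave. It is still below the 18 N limit, and the table load while feeling for it reached about 6 N.
- **Latch travel:** Firm resistance came only 1 to 2 mm after the latch fell. That probably means the blade tip reached the stop just before the ring did. The ring therefore most likely rests against the latch a few millimetres short of the seat, rather than against the stop.
- **Camera positions:** The two cameras disagreed by a few millimetres on some points, so I relied on force for the table height, the latch and the laying down.

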